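Blow the sanding dust off shoe heels in the blow-off cabinet

ROBOT

A 7-joint arm with a two-finger parallel gripper is mounted at the origin on the work surface. World frame = base frame: x ahead of the robot, y to its left, z up, the work surface at z = 0. Lengths are in m, angles in rad, forces in N, time in s.
With the tool pointing down it reaches from about 0.4 to 0.85 m from the base axis. Payload 10.4 kg.
Tool frame: the origin (TCP) lies on the front face of the gripper's body, between the roots of the fingers; the fingertips stand 70 mm ahead of it and the grasp point (between the pads) lies 51 mm ahead of it (grasp_offset is the distance from the TCP to the grasp point, in m); z points along the fingers, y is the direction in which the jaws open and shut (so a half turn about z gives the same grasp; the last joint's range is limited). The gripper opens to 87 mm and grips with 3 to 60 N. Pads are 19 mm wide; open, the fingers measure 117 mm over their backs; the gripper's body (75 mm by 190 mm) begins 51 mm behind the grasp point.
Start: joints at [-1.371, 0.332, -0.065, 1.46, 0.022, 1.35, -0.088], TCP at [0.138, 0.61, 0.292] pointing down, gripper open.
Joint ranges: [-2.6, 2.6], [-0.5, 2.12], [-1.47, 1.34], [0.16, 2.42], [-1.27, 4.41], [0.06, 2.06], [-2.6, 2.6]. Speed limits (rad/s): [2.22, 2.22, 2.79, 2.79, 3.14, 3.14, 3.14].

INTERFACE

Orientations are given as a unit quaternion [x, y, z, w].
In Python, from bench import * gives the robot as it stands. The module is installed in compiled form; this text tells all that it offers.
- The arm moves only by the tool arm_command, never from a script. Its argument "commands" is a list of rows, each a list of 3 entries, a list of its own where there are three numbers: the opening in per cent of the stroke, from 0 (shut) to 100 (fully open), then the shift along the tool's x, y, z in m, then the turn, a rotation vector about the tool's x, y, z in rad. A call has exactly 10 rows; each row is the pose to reach, as a shift and turn from the pose commanded when the call began, along the tool's axes at that moment; what a row does not reach only later rows make up. A row lasts 1/12 s, in which the tool goes at most 41.7 mm and 7.16 degrees, less where a joint would pass 70% of its speed; a pose out of reach is approached as far as the arm can. A call with a gripper value outside its range is refused whole. The fingers move at their own pace and stop on an object; "squeeze" is the grip in N (left out, the last holds). Time passes only in rows, so rows that repeat a pose let the fingers close, or fill a call up. It gives the time, the measured TCP pose, the force and the opening at its end, in the units of the state.
- read_state(): the state, without advancing time (a new reading comes with each control period).
- camera(name): name is "scene" or "top" or "wrist"; returns a dict with "pixels" (384x512x3 uint8, red, green, blue), "fx", "fy", "cx", "cy" (pixels), "rvec" (rotation vector, rad) and "tvec" (3), from world to camera coordinates, as OpenCV has them; the wrist camera has in their place "mount" (4x4, takes a point from camera to tool coordinates, whose origin is the TCP and whose axes are the flange's). Camera axes: x right, y down, z forward; pixel columns grow to the right and rows downward; lengths in m; the calibration is good to about 2 mm. The wrist camera is an equidistant fisheye: a pixel r from the principal point sees the ray r / f radians off the axis. A picture is of the moment at which its call begins: read the wrist's pose just before it. There is no depth.
- close_job(): hands the job in, once; it reports no verdict.
The state is a dict: "time": time; "joint_positions": joint angles; "joint_vel": joint speeds; "joint_torque": joint torques, N m; "ee_pos": TCP position; "eef_rot": TCP orientation; "ft_force": force on the tool from outside, world axes, zero at the start; "torque": the same for the moment, N m; "width": finger opening in m.
Only numpy, scipy, OpenCV 4.12 (cv2) and the standard library are available. Lean on these libraries where they do the work, as an engineer would, in place of code of your own. Each camera call takes 0.05 s, during which the arm holds its last target.

TASK

Blow off the freshly sanded heels lying on the bench: pull the cabinet's clear door down, lay all of them flat on the grating inside and push the door shut, then squeeze the air gun's trigger fully home for about two seconds and let it go. Then open the door, move all the heels to the shallow aluminium tray, lying flat, the same way up as before and none on top of another, and shut the door again. Never pull the trigger with the door open, and leave the tools, tins and other things on the bench where they are.

Things in the scene. Friction and masses are not known exactly. Their poses are not given: they have to be found in the camera images.
- cabinet: Grey bench-top blow-off cabinet, 400 wide, 310 deep, 230 mm high, fixed, turned a little. Origin: on the bench under the middle of its front face; x into the cabinet (away from the robot), y to its left, z up. Front sill 85 mm high, 10 mm thick. From the sill, door and side walls slope back at 40 degrees to the roof edge at x 172, z 230 mm: with the door open the floor is reached from straight above.
- grating (a point): Centre of the cabinet's flat grating floor, 45 mm above the bench, axes as the cabinet's. The grating reaches 75 mm either way along x (sill in front, upright filter wall 210 mm high behind) and 185 mm either way along y (side walls 15 mm thick). A heel is on the grating when it lies flat with its centre within 65 mm along x.
- door (a joint): Clear framed door on the sloping front, 395 mm wide, 225 long, 10 thick. 0 = shut (lying back on the slope); grows as its top comes up and over towards the robot; 1.4 rad = stop, leaning 30 degrees past upright towards the robot. Open: above 1.25; shut: below 0.05. Hinge along cabinet y at x 0, z 85 mm. 0.5 kg, no latch: its weight holds it shut, or open once past upright (0.87 rad).
- door_bar (a point): Middle of the door's round grab bar, 14 mm thick, 150 mm long along cabinet y, 270 mm from the hinge line along the door and 12 mm outside its inner face (45 mm beyond its free edge). Frame turns with the door: x away from the hinge, z out of the outer face. Free all round: can be pinched from above, fingers before and behind it, shut (268 mm above the bench) or open (312 mm).
- trigger (a joint): Sprung trigger of the pistol air gun that is bolted grip-up to the cabinet's left (+y) wall, barrel through the wall. 0 = released, 0.27 rad = fully home (stop); above 0.2 counts as fully squeezed. Hinged at its foot about cabinet x, free end up. About 3.5 N at trigger_face starts it, 10 N brings it home; it springs back when let go.
- trigger_face (a point): Point on the trigger's face that looks to the cabinet wall (45 mm away), 70 mm above its hinge, 165 mm above the bench; the trigger's top end is at 186 mm. Steel, 18 mm wide (cabinet x), 8 mm thick. Squeezing moves it in cabinet +y, towards the grip.
- grip_back (a point): Point on the back of the gun's fixed black grip, level with trigger_face: squeeze between this and trigger_face, along the cabinet's y. Grip 30 mm wide (cabinet x), 26 mm deep, top end free and 200 mm above the bench. grip_back is 54 mm further in +y than trigger_face when released, about 35 mm when fully home.
- tray: Shallow aluminium tray on the bench, 130 mm (its x) by 290 mm (its y), walls 4 mm thick and 14 mm high, floor 4 mm thick, fixed. Origin: centre of its underside.
- heel1_mid (a point): Centre (half-way up) of a loose large shoe heel of stacked leather, D-shaped from above: 66 mm long, 56 mm wide, 32 mm high, 110 g; x along its length from the flat front to the rounded back, flat parallel sides from the front to 5 mm past the centre, z up. Two or three of the four heels are present in any one start.
- heel2_mid (a point): Centre (half-way up) of a loose large shoe heel of stacked leather, D-shaped from above: 66 mm long, 56 mm wide, 32 mm high, 110 g; x along its length from the flat front to the rounded back, flat parallel sides from the front to 5 mm past the centre, z up. Two or three of the four heels are present in any one start.
- heel3_mid (a point): Centre (half-way up) of a loose small shoe heel of stacked leather, D-shaped from above: 60 mm long, 50 mm wide, 28 mm high, 80 g; x along its length from the flat front to the rounded back, flat parallel sides from the front to 5 mm past the centre, z up. Two or three of the four heels are present in any one start.
- heel4_mid (a point): Centre (half-way up) of a loose small shoe heel of stacked leather, D-shaped from above: 60 mm long, 50 mm wide, 28 mm high, 80 g; x along its length from the flat front to the rounded back, flat parallel sides from the front to 5 mm past the centre, z up. Two or three of the four heels are present in any one start.
- hammer: Cobbler's hammer lying to the right of the insole, about 250 mm long. Not to be moved.
- awl: Awl with a wooden handle, lying near the robot. Not to be moved.
- brush: Wooden hand brush lying to the left. Not to be moved.
- tin: Upright small tin, 56 mm wide, 75 mm high, standing between the heels and the air gun; origin under its centre. Not to be moved.
- jar: Upright amber jar, 64 mm wide, 100 mm high, behind the tray. Not to be moved.
- insole: Flat insole, 8 mm thick, about 240 mm long, lying before the cabinet under the door's swing. Not to be moved.
- pliers: Pliers lying beyond the tray's far left end. Not to be moved.
Mind the look-alikes: they are no part of the job. Leave any purple or red look-alike of the part that bears heel4_mid alone.

How it is judged:
By the outcome, as a careful person would: the job done as asked, in the order asked, and still so for the second after the job is handed in, with the robot touching nothing.
Of heel1, heel2, heel3, heel4 only 2 to 3 are there at a start; the rules pass over those that are not, and their reading is None.
At some moment in a run one of heel1, heel2, heel3, heel4 may be knocked a few centimetres aside while the robot is not near it.
It also fails if it takes over 210 s, if anything falls off the work surface, if the arm or the gripper's body presses on something with over 40 N, if the wrist force passes 120 N, or if a joint passes its speed limit or range.

## Working session

There is one attempt and no reset: what is moved stays moved. The work goes in short steps, Python scripts to look and compute and a tool call to move; the robot and the scene stay as the last step left them, time stands still between calls to the robot, and variables do not carry over. Pictures are saved under pics/ and viewed, and the job is handed in when it is done.

Besides the shell and the picture viewer there is one more tool, called after "Emit:" as name(argument=value, ...) on one line, values as JSON. arm_command: Moves the arm, as the interface text tells. Its arguments: {"type":"object","properties":{"commands":{"type":"array","items":{"type":"array"}},"squeeze":{"type":"number"}},"required":["commands"]}

```bash
mkdir -p pics; cat > h.py <<'E'
from bench import *
import numpy as np, cv2
from scipy.spatial.transform import Rotation as R
def save(name,tag):
    c=camera(name); cv2.imwrite(f'pics/{tag}.png',c['pixels'][:,:,::-1]); return c
def ray(c,u,v):
    Rm=R.from_rotvec(np.ravel(c['rvec'])).as_matrix(); t=np.ravel(c['tvec'])
    d=np.array([(u-c['cx'])/c['fx'],(v-c['cy'])/c['fy'],1.0])
    return -Rm.T@t, Rm.T@d
def onz(c,u,v,z):
    o,d=ray(c,u,v); return o+d*(z-o[2])/d[2]
def proj(c,p):
    q=R.from_rotvec(np.ravel(c['rvec'])).apply(p)+np.ravel(c['tvec'])
    return np.array([c['fx']*q[0]/q[2]+c['cx'],c['fy']*q[1]/q[2]+c['cy']])
E
python3 - <<'E'
from h import *
s=read_state(); print({k:np.round(v,3) for k,v in s.items()})
for n in ['scene','top','wrist']:
    c=save(n,n+'0'); print(n,{k:np.round(v,3) for k,v in c.items() if k!='pixels'})
E
```

```text
{'time': np.float64(0.0), 'joint_positions': array([-1.371,  0.333, -0.065,  1.461,  0.022,  1.35 , -0.089]), 'joint_vel': array([-0.001,  0.001, -0.001, -0.   , -0.   , -0.001, -0.001]), 'joint_torque': array([ 1.0000e-03, -6.2326e+01,  2.5000e-02, -3.8989e+01, -6.1000e-02,
        4.0000e-02,  0.0000e+00]), 'ee_pos': array([0.138, 0.609, 0.291]), 'eef_rot': array([ 0.111,  0.994, -0.001, -0.   ]), 'ft_force': array([-0.374,  0.251,  0.642]), 'torque': array([-0.021,  0.007, -0.044]), 'width': np.float64(0.087)}
scene {'fx': np.float64(434.469), 'fy': np.float64(434.469), 'cx': np.float64(252.718), 'cy': np.float64(195.319), 'rvec': array([ 2.291,  1.31 , -0.359]), 'tvec': array([-0.317, -0.255,  1.748])}
top {'fx': np.float64(392.246), 'fy': np.float64(392.246), 'cx': np.float64(250.303), 'cy': np.float64(201.762), 'rvec': array([ 2.125, -2.102,  0.206]), 'tvec': array([0.068, 0.531, 1.24 ])}
wrist {'fx': np.float64(297.319), 'fy': np.float64(297.319), 'cx': np.float64(253.277), 'cy': np.float64(186.422), 'mount': array([[-0.001, -0.957, -0.292,  0.08 ],
       [ 1.   , -0.   , -0.001,  0.001],
       [ 0.001, -0.292,  0.956, -0.093],
       [ 0.   ,  0.   ,  0.   ,  1.   ]])}
```

View pics/scene0.png

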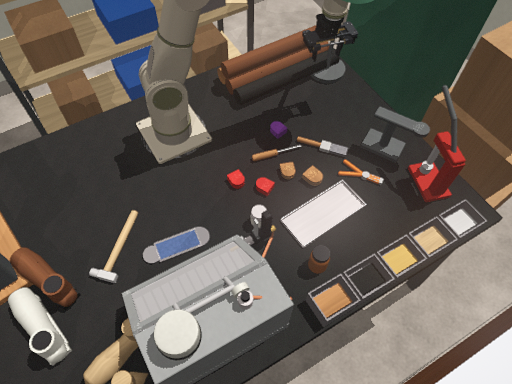

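View pics/top0.png

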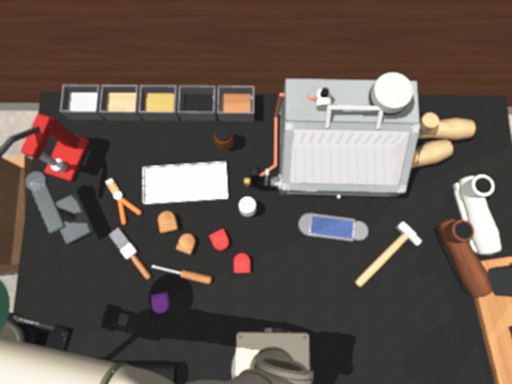

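View pics/wrist0.png

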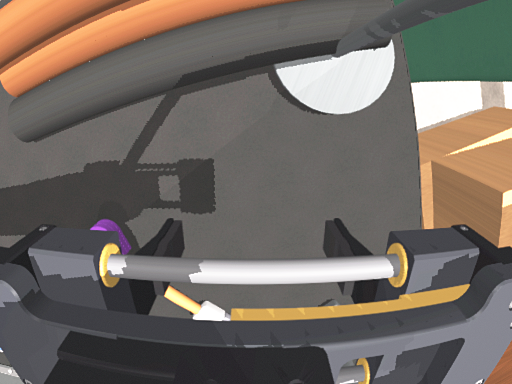

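The top view shows two tan heels at about (167,221) and (186,243). Red look-alikes are at (220,240) and (242,263), and a purple one at (160,302). Now a close crop.

```bash
python3 - <<'E'
from h import *
a=cv2.imread('pics/top0.png'); cv2.imwrite('pics/t1.png',cv2.resize(a[195:325,130:290],None,fx=5,fy=4.5,interpolation=cv2.INTER_CUBIC)[:, :800])
cv2.imwrite('pics/t2.png',cv2.resize(a[70:210,235:435],None,fx=4,fy=4,interpolation=cv2.INTER_CUBIC))
b=cv2.imread('pics/scene0.png'); cv2.imwrite('pics/s1.png',cv2.resize(b[110:270,210:390],None,fx=3.7,fy=3.7,interpolation=cv2.INTER_CUBIC))
c=camera('top'); print(ray(c,250,200)); c=camera('scene'); print(ray(c,250,200))
E
```

```text
(array([0.27341874, 0.06446334, 1.32161889]), array([ 0.20310424,  0.00802473, -0.97913484]))
(array([ 1.12743382, -0.31013585,  1.36126219]), array([-0.44076458,  0.26058365, -0.85905643]))
```

View pics/t1.png

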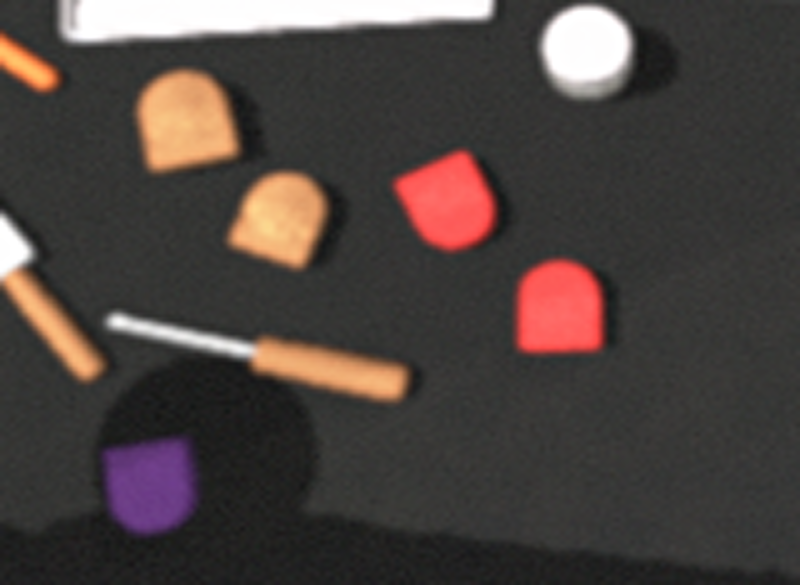

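View pics/t2.png

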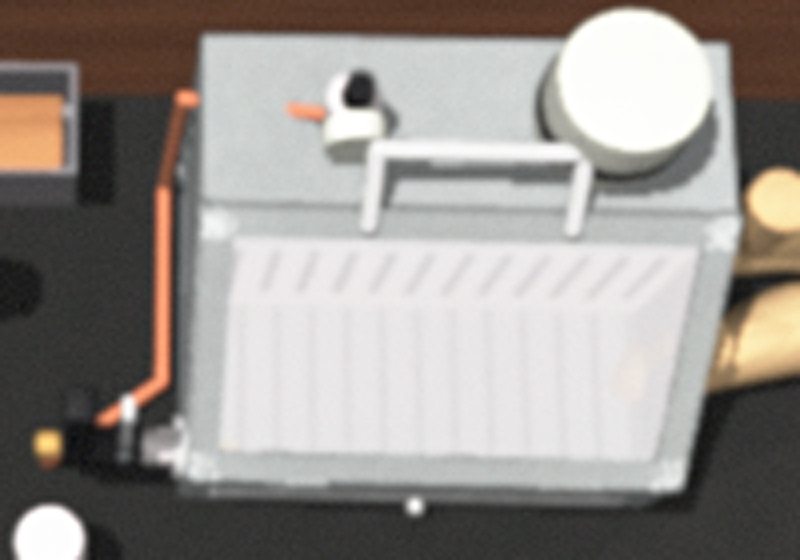

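View pics/s1.png

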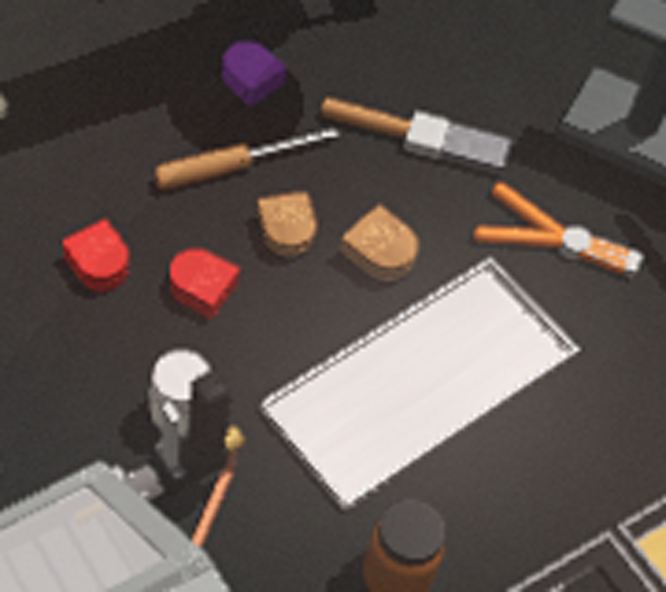

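The crops confirm two tan heels: the bigger one near the tray at (167,221) and the smaller one at (186,243). The red and purple blocks are look-alikes. Next I measure heel outlines and the cabinet, tray and gun.

```bash
python3 - <<'E'
from h import *
c=camera('top'); im=c['pixels']
hsv=cv2.cvtColor(im,cv2.COLOR_RGB2HSV)
m=cv2.inRange(hsv,(5,70,110),(22,255,255)); 
m2=m.copy(); m2[:, :140]=0; m2[:205]=0; m2[262:]=0; m2[:,205:]=0
cs,_=cv2.findContours(m2,cv2.RETR_EXTERNAL,cv2.CHAIN_APPROX_NONE)
for k in cs:
    if cv2.contourArea(k)<100: continue
    print('heel area',cv2.contourArea(k))
    for z in (.030,):
        P=np.array([onz(c,u,v,z)[:2] for u,v in k[:,0,:]],np.float32)
        r=cv2.minAreaRect(P*1000); print(np.round(r[0]),np.round(r[1],1),r[2], 'area',cv2.contourArea(P*1000),'cen',P.mean(0))
f=lambda x,y:(235+x/4,70+y/4)
for n,p,z in [('roofBL',(200,36),.23),('roofBR',(729,44),.23),('barL',(376,148),.268),('barR',(586,150),.268),('roofFL',(200,208),.23),('roofFR',(738,213),.23),('sillL',(190,490),.085),('sillR',(686,490),.085),('doorFL',(188,478),.085)]:
    print(n,np.round(onz(c,*f(*p),z),3))
for n,p in [('tray',(142,163)),('tray',(226,161)),('tray',(229,199)),('tray',(144,204))]: print(n,np.round(onz(c,*p,.014),3))
print('tin',onz(c,247.5,206,.075),'knob',onz(c,*f(48,440),.165),'gripblack',onz(c,*f(80,402),.2), onz(c,*f(128,410),.186))
E
```

```text
heel area 282.0
[396. 285.] [55.8 66.4] 73.66696166992188 area 3056.09834095696 cen [0.3927004  0.28552988]
heel area 335.0
[468. 353.] [73.4 62.2] 14.456291198730469 area 3755.3322899583727 cen [0.46396825 0.35183033]
roofBL [ 0.875 -0.028  0.23 ]
roofBR [ 0.872 -0.428  0.23 ]
barL [ 0.768 -0.151  0.268]
barR [ 0.768 -0.302  0.268]
roofFL [ 0.737 -0.027  0.23 ]
roofFR [ 0.737 -0.424  0.23 ]
sillL [ 0.556 -0.03   0.085]
sillR [ 0.56  -0.43   0.085]
doorFL [ 0.566 -0.029  0.085]
tray [0.672 0.452 0.014]
tray [0.682 0.16  0.014]
tray [0.547 0.147 0.014]
tray [0.527 0.436 0.014]
tin [0.51209568 0.08253922 0.075     ] knob [0.57539874 0.08379483 0.165     ] gripblack [0.59557245 0.05986808 0.2       ] [0.59373445 0.02377108 0.186     ]
```

```bash
cat >> h.py <<'E'
CO=np.array([.564,-.228]); CY=0.003
def cab(x,y,z):
    c,s=np.cos(CY),np.sin(CY); return np.array([CO[0]+c*x-s*y,CO[1]+s*x+c*y,z])
E
python3 - <<'E'
from h import *
for n,(r) in {'scene':(slice(225,384),slice(110,310)),'top':(slice(70,210),slice(235,435))}.items():
    c=camera(n); im=c['pixels'][:,:,::-1].copy(); im=cv2.resize(im,None,fx=4,fy=4,interpolation=cv2.INTER_CUBIC)
    for p in [(0,200,0),(0,-200,0),(0,200,.085),(0,-200,.085),(.310,200,.23),(.310,-200,.23),(.172,200,.23),(.172,-200,.23),(.199,75,.268),(.199,-75,.268)]:
        q=proj(c,cab(p[0],p[1]/1000,p[2])); cv2.circle(im,tuple(int(4*a+2) for a in q),4,(0,0,255),1)
    im=im[r[0].start*4:r[0].stop*4,r[1].start*4:r[1].stop*4]
    cv2.imwrite(f'pics/ov_{n}.png',im[:600,:800])
E
```

```text
(no output)
```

View pics/ov_scene.png

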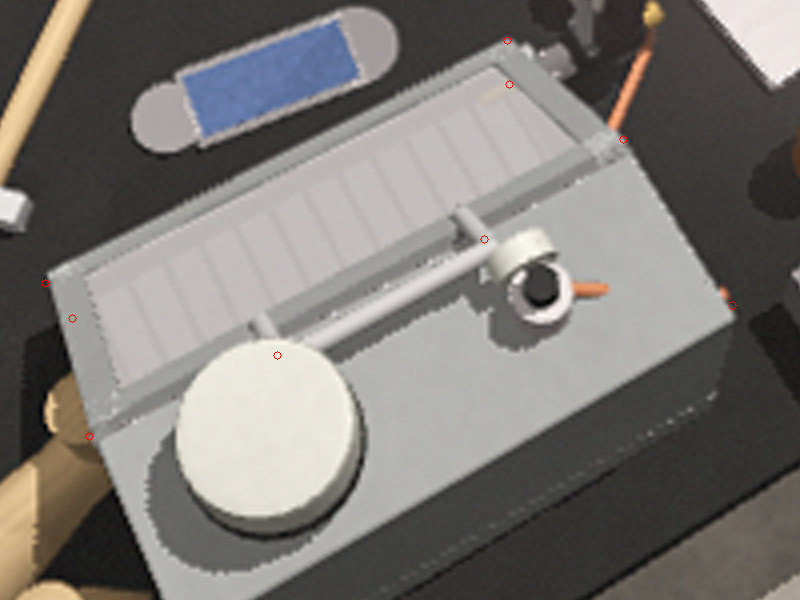

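View pics/ov_top.png

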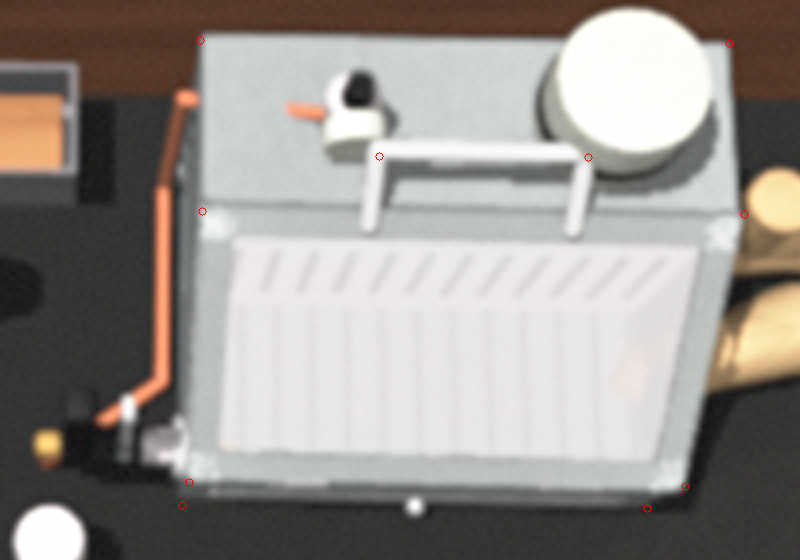

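```bash
cat >> h.py <<'E'
FL=np.diag([-1.,1,-1])
def to(x,y,z,yawdeg=0):
    s=read_state(); Rc=R.from_quat(s['eef_rot']); Rt=R.from_matrix(R.from_euler('z',yawdeg,degrees=True).as_matrix()@FL)
    d=Rc.inv().apply(np.array([x,y,z])-s['ee_pos']); t=(Rc.inv()*Rt).as_rotvec()
    print('t',round(float(s['time']),2),'shift',np.round(d,4),'turn',np.round(t,4),'F',np.round(s['ft_force'],1),'w',round(float(s['width']),4),'pos',np.round(s['ee_pos'],4))
def wray(c,u,v,s):
    dx,dy=u-c['cx'],v-c['cy']; r=np.hypot(dx,dy); a=r/c['fx']
    d=np.array([np.sin(a)*dx/r,np.sin(a)*dy/r,np.cos(a)]); M=c['mount']; Rt=R.from_quat(s['eef_rot'])
    return s['ee_pos']+Rt.apply(M[:3,3]), Rt.apply(M[:3,:3]@d)
def wonz(c,u,v,s,z):
    o,d=wray(c,u,v,s); return o+d*(z-o[2])/d[2]
E
python3 - <<'E'
from h import *
to(.138,.609,.45,0)
to(.6,-.227,.45,0)
E
```

```text
t 0.4 shift [-0.     -0.0005 -0.1578] turn [-1.000e-04  0.000e+00 -2.228e-01] F [-0.3  0.6  0.6] w 0.0869 pos [0.1381 0.6095 0.2922]
t 0.4 shift [-0.6353 -0.7138 -0.1577] turn [-1.000e-04  0.000e+00 -2.228e-01] F [-0.3  0.6  0.6] w 0.0869 pos [0.1381 0.6095 0.2922]
```

Emit:
arm_command(commands=[[100,[0,0,-0.04],[0,0,-0.12]],[100,[0,0,-0.08],[0,0,-0.223]],[100,[-0.03,0,-0.12],[0,0,-0.223]],[100,[-0.06,0,-0.14],[0,0,-0.223]],[100,[-0.1,0,-0.158],[0,0,-0.223]],[100,[-0.14,0,-0.158],[0,0,-0.223]],[100,[-0.18,-0.02,-0.158],[0,0,-0.223]],[100,[-0.22,-0.04,-0.158],[0,0,-0.223]],[100,[-0.25,-0.06,-0.158],[0,0,-0.223]],[100,[-0.28,-0.09,-0.158],[0,0,-0.223]]])

```text
time: 1.23
ee_pos: [0.3915, 0.4613, 0.4494]
eef_rot: [0.0, 1.0, -0.0, -0.0]
ft_force: [1.0, 0.1, -0.1]
width: 0.0866
```

```bash
python3 - <<'E'
from h import *
to(.5,.3,.45,0)
to(.6,-.227,.45,0)
E
```

```text
t 1.23 shift [-0.1086 -0.1613 -0.0005] turn [-0.0007 -0.0002 -0.0006] F [ 1.   0.1 -0.1] w 0.0866 pos [0.3915 0.4613 0.4494]
t 1.23 shift [-2.089e-01 -6.882e-01 -1.000e-04] turn [-0.0007 -0.0002 -0.0006] F [ 1.   0.1 -0.1] w 0.0866 pos [0.3915 0.4613 0.4494]
```

Emit:
arm_command(commands=[[100,[-0.02,-0.04,0],[0,0,0]],[100,[-0.03,-0.08,0],[0,0,0]],[100,[-0.04,-0.11,0],[0,0,0]],[100,[-0.04,-0.13,0],[0,0,0]],[100,[-0.04,-0.14,0],[0,0,0]],[100,[-0.04,-0.14,0],[0,0,0]],[100,[-0.04,-0.14,0],[0,0,0]],[100,[-0.04,-0.14,0],[0,0,0]],[100,[-0.04,-0.14,0],[0,0,0]],[100,[-0.04,-0.14,0],[0,0,0]]])

```text
time: 2.07
ee_pos: [0.429, 0.3241, 0.4498]
eef_rot: [-0.001, 1.0, -0.0, -0.0]
ft_force: [0.3, -0.2, -0.6]
width: 0.0869
```

```bash
python3 - <<'E'
from h import *
s=read_state(); c=save('wrist','w1'); np.save('w1.npy',0); print(s['ee_pos'])
to(.6,-.227,.45,0)
E
```

```text
[0.4290019  0.32410118 0.44982738]
t 2.12 shift [-0.1698 -0.5511 -0.    ] turn [-0.0004 -0.0005  0.0019] F [-0.1 -0.5 -0.3] w 0.0874 pos [0.4291 0.3238 0.4498]
```

View pics/w1.png

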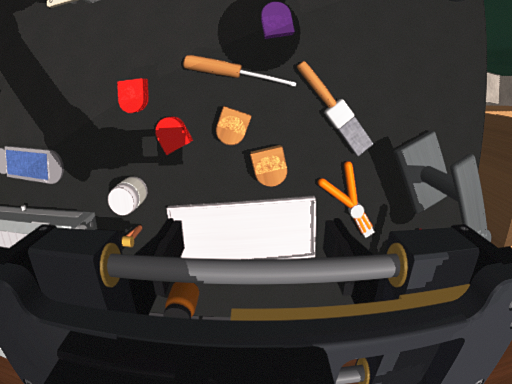

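The wrist view shows the small heel at (233,126) and the big one at (269,166), clear of all else.

```bash
cat >> h.py <<'E'
def heels(c,s,roi,z=.03,save=None):
    hsv=cv2.cvtColor(c['pixels'],cv2.COLOR_RGB2HSV)
    m=cv2.inRange(hsv,(5,60,80),(24,255,255)); k=np.zeros_like(m); x0,y0,x1,y1=roi; k[y0:y1,x0:x1]=m[y0:y1,x0:x1]
    k=cv2.morphologyEx(k,cv2.MORPH_CLOSE,np.ones((5,5)))
    cs,_=cv2.findContours(k,cv2.RETR_EXTERNAL,cv2.CHAIN_APPROX_NONE)
    for q in cs:
        if cv2.contourArea(q)<100: continue
        P=np.array([(wonz(c,u,v,s,z) if s is not None else onz(c,u,v,z))[:2] for u,v in q[:,0,:]],np.float32)*1000
        mo=cv2.moments(P); r=cv2.minAreaRect(P)
        # flat front: longest polygon edge
        ap=cv2.approxPolyDP(P.reshape(-1,1,2),4,True)[:,0]; e=np.roll(ap,-1,0)-ap
        L=np.hypot(*e.T); ang=np.degrees(np.arctan2(e[:,1],e[:,0]))
        o=np.argsort(-L)[:4]
        print('px',q[:,0].mean(0).round(0),'cen',np.round([mo['m10']/mo['m00'],mo['m01']/mo['m00']],1),'rect',np.round(r[0],1),np.round(r[1],1),round(r[2],1),'edges',[(round(float(L[i]),0),round(float(ang[i]),0)) for i in o])
E
python3 - <<'E'
from h import *
s=read_state(); c=camera('wrist'); heels(c,s,(200,95,300,195))
E
```

```text
px [270. 164.] cen [466.6 353.3] rect [469.  353.9] [70.8 59. ] 14.4 edges [(56.0, -73.0), (52.0, -167.0), (43.0, 14.0), (27.0, 52.0)]
px [232. 125.] cen [395.7 287.4] rect [397.7 286.6] [52.2 62.4] 70.9 edges [(49.0, -109.0), (47.0, -18.0), (42.0, 161.0), (24.0, 35.0)]
```

Emit:
arm_command(commands=[[100,[-0.02,-0.04,0],[0,0,0]],[100,[-0.03,-0.08,0],[0,0,0]],[100,[-0.05,-0.12,0],[0,0,0]],[100,[-0.07,-0.16,0],[0,0,0]],[100,[-0.08,-0.2,0],[0,0,0]],[100,[-0.1,-0.24,0],[0,0,0]],[100,[-0.11,-0.28,0],[0,0,0]],[100,[-0.12,-0.32,0],[0,0,0]],[100,[-0.14,-0.36,0],[0,0,0]],[100,[-0.15,-0.39,0],[0,0,0]]])

```text
time: 3.0
ee_pos: [0.5792, -0.0662, 0.4504]
eef_rot: [-0.001, 1.0, 0.0, 0.0]
ft_force: [0.6, 0.8, 0.2]
width: 0.0871
```

```bash
python3 - <<'E'
from h import *
s=read_state(); c=save('wrist','w2'); print(s['ee_pos'])
to(.768,-.229,.40,0)
E
```

```text
[ 0.57919752 -0.06618935  0.45043762]
t 3.05 shift [-0.1895 -0.1522  0.0503] turn [-0.0044  0.0001 -0.0081] F [-3.6 -5.4 -1.1] w 0.087 pos [ 0.5798 -0.0751  0.4496]
```

View pics/w2.png

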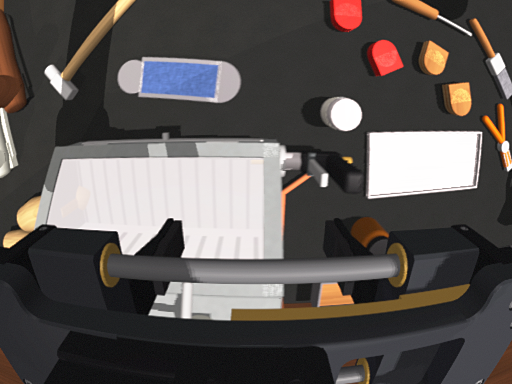

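```bash
python3 - <<'E'
from h import *
print(np.round(read_state()['joint_positions'],2))
to(.768,-.228,.42,-90)
E
```

```text
[-0.36  0.22  0.51  1.31 -0.1   1.64  1.69]
t 3.05 shift [-0.1895 -0.1513  0.0303] turn [-0.0034  0.0035  1.5627] F [-3.6 -5.4 -1.1] w 0.087 pos [ 0.5798 -0.0751  0.4496]
```

Emit:
arm_command(commands=[[60,[-0.01,-0.02,0],[0,0,0.12]],[60,[-0.03,-0.04,0],[0,0,0.24]],[60,[-0.05,-0.06,0],[0,0,0.36]],[60,[-0.07,-0.08,0],[0,0,0.48]],[60,[-0.1,-0.1,0],[0,0,0.6]],[60,[-0.12,-0.12,0],[0,0,0.72]],[60,[-0.14,-0.13,0],[0,0,0.84]],[60,[-0.16,-0.14,0],[0,0,0.96]],[60,[-0.18,-0.151,0.01],[0,0,1.08]],[60,[-0.189,-0.151,0.02],[0,0,1.2]]])

```text
time: 3.88
ee_pos: [0.7692, -0.2177, 0.4269]
eef_rot: [0.568, 0.823, -0.001, -0.001]
ft_force: [1.3, -1.3, -1.0]
width: 0.0523
```

```bash
python3 - <<'E'
from h import *
to(.768,-.228,.40,-90)
E
```

```text
t 3.88 shift [-0.0092 -0.0047  0.0269] turn [-2.900e-03 -2.000e-04  3.637e-01] F [ 1.3 -1.3 -1. ] w 0.0523 pos [ 0.7692 -0.2177  0.4269]
```

Emit:
arm_command(commands=[[60,[-0.005,-0.004,0.01],[0,0,0.12]],[60,[-0.009,-0.005,0.02],[0,0,0.24]],[60,[-0.009,-0.005,0.027],[0,0,0.364]],[60,[-0.009,-0.005,0.027],[0,0,0.364]],[60,[-0.009,-0.005,0.027],[0,0,0.364]],[60,[-0.009,-0.005,0.027],[0,0,0.364]],[60,[-0.009,-0.005,0.027],[0,0,0.364]],[60,[-0.009,-0.005,0.027],[0,0,0.364]],[60,[-0.009,-0.005,0.027],[0,0,0.364]],[60,[-0.009,-0.005,0.027],[0,0,0.364]]])

```text
time: 4.72
ee_pos: [0.7663, -0.2259, 0.4034]
eef_rot: [0.704, 0.71, 0.0, 0.0]
ft_force: [-1.2, 0.8, -0.4]
width: 0.0522
```

```bash
python3 - <<'E'
from h import *
to(.768,-.228,.319,-90)
c=save('wrist','w3'); c=save('scene','s3')
a=cv2.imread('pics/s3.png'); cv2.imwrite('pics/s3.png',cv2.resize(a[200:384,90:310],None,fx=3.2,fy=3.2))
E
```

```text
t 4.72 shift [-0.0021  0.0017  0.0844] turn [ 0.0003 -0.0001  0.0077] F [-1.2  0.8 -0.4] w 0.0522 pos [ 0.7663 -0.2259  0.4034]
```

View pics/w3.png

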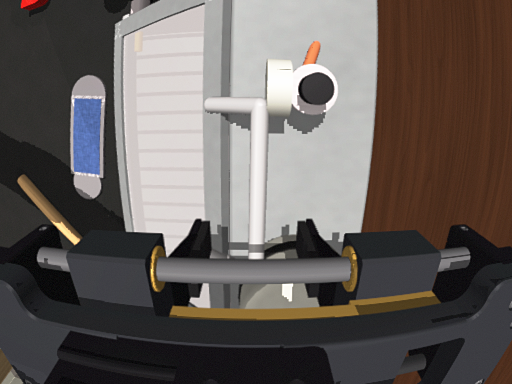

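View pics/s3.png

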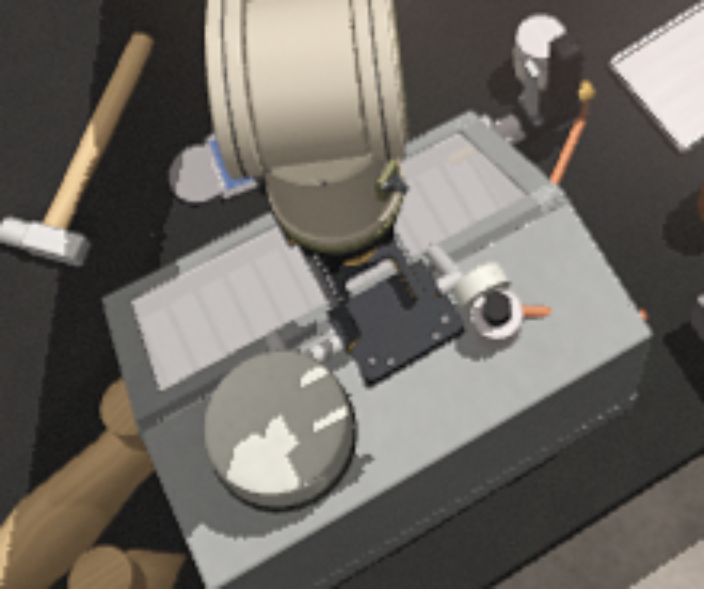

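```bash
python3 - <<'E'
from h import *
s=read_state(); c=camera('wrist')
for p in [(262,115),(258,200),(257,240)]: print('bar',wonz(c,*p,s,.268))
t=camera('top')
for z in (.26,.3,.34): print(z,onz(t,372.5,92.5,z),onz(t,331,103,z))
E
```

```text
bar [ 0.77266018 -0.1575528   0.268     ]
bar [ 0.77032275 -0.22600214  0.268     ]
bar [ 0.7699188  -0.26259677  0.268     ]
0.26 [ 0.81815941 -0.28104679  0.26      ] [ 0.78405917 -0.15894897  0.26      ]
0.3 [ 0.79763451 -0.26802856  0.3       ] [ 0.7648191  -0.15053117  0.3       ]
0.34 [ 0.7771096  -0.25501032  0.34      ] [ 0.74557904 -0.14211338  0.34      ]
```

```bash
python3 - <<'E'
from h import *
to(.7705,-.216,.319,-90)
f0=np.radians(42.5)
for i in range(31):
    f=f0+1.42*i/30; print(i, round(.2703*(np.cos(f)-np.cos(f0)),3), round(.2703*(np.sin(f)-np.sin(f0)),3), end=' | ')
E
```

```text
t 4.92 shift [0.0098 0.0043 0.0842] turn [ 0.0001 -0.0001  0.0072] F [-0.1 -0.1 -0.5] w 0.0522 pos [ 0.7663 -0.2259  0.4032]
0 0.0 0.0 | 1 -0.009 0.009 | 2 -0.018 0.018 | 3 -0.028 0.026 | 4 -0.038 0.034 | 5 -0.048 0.042 | 6 -0.059 0.049 | 7 -0.07 0.055 | 8 -0.082 0.061 | 9 -0.093 0.066 | 10 -0.105 0.071 | 11 -0.117 0.075 | 12 -0.13 0.079 | 13 -0.142 0.082 | 14 -0.155 0.084 | 15 -0.167 0.086 | 16 -0.18 0.087 | 17 -0.193 0.088 | 18 -0.205 0.088 | 19 -0.218 0.087 | 20 -0.231 0.086 | 21 -0.244 0.084 | 22 -0.256 0.082 | 23 -0.269 0.079 | 24 -0.281 0.075 | 25 -0.293 0.071 | 26 -0.305 0.066 | 27 -0.317 0.061 | 28 -0.328 0.055 | 29 -0.339 0.049 | 30 -0.35 0.042 |
```

Emit:
arm_command(commands=[[60,[0.01,0.004,0.02],[0,0,0.006]],[60,[0.01,0.004,0.04],[0,0,0.006]],[60,[0.01,0.004,0.06],[0,0,0.006]],[60,[0.01,0.004,0.075],[0,0,0.006]],[60,[0.01,0.004,0.084],[0,0,0.006]],[60,[0.01,0.004,0.084],[0,0,0.006]],[35,[0.01,0.004,0.084],[0,0,0.006]],[35,[0.01,0.004,0.084],[0,0,0.006]],[35,[0.01,0.004,0.084],[0,0,0.006]],[35,[0.01,0.004,0.084],[0,0,0.006]]])

```text
time: 5.75
ee_pos: [0.7704, -0.2161, 0.3203]
eef_rot: [0.707, 0.707, 0.0, 0.001]
ft_force: [0.9, 0.4, -1.0]
width: 0.0341
```

```bash
python3 - <<'E'
from h import *
to(.7705,-.216,.319,-90)
c=save('wrist','w4')
E
```

```text
t 5.75 shift [0.0001 0.0001 0.0013] turn [0.0014 0.0005 0.001 ] F [ 0.9  0.4 -1. ] w 0.0341 pos [ 0.7704 -0.2161  0.3203]
```

View pics/w4.png

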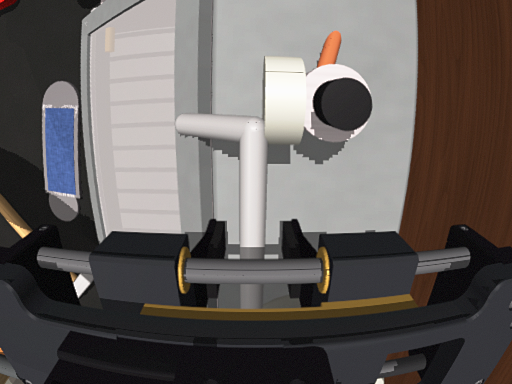

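The bar at (254,210) sits centred between the fingers, so I swing the door along its arc.

Emit:
arm_command(commands=[[35,[0,-0.009,-0.009],[0,0,0]],[35,[0,-0.018,-0.018],[0,0,0]],[35,[0,-0.028,-0.026],[0,0,0]],[35,[0,-0.038,-0.034],[0,0,0]],[35,[0,-0.048,-0.042],[0,0,0]],[35,[0,-0.059,-0.049],[0,0,0]],[35,[0,-0.07,-0.055],[0,0,0]],[35,[0,-0.082,-0.061],[0,0,0]],[35,[0,-0.093,-0.066],[0,0,0]],[35,[0,-0.105,-0.071],[0,0,0]]])

```text
time: 6.63
ee_pos: [0.6641, -0.216, 0.3924]
eef_rot: [0.707, 0.708, 0.001, 0.001]
ft_force: [1.7, 1.3, 1.7]
width: 0.0304
```

Emit:
arm_command(commands=[[35,[0,-0.012,-0.004],[0,0,0]],[35,[0,-0.025,-0.008],[0,0,0]],[35,[0,-0.037,-0.011],[0,0,0]],[35,[0,-0.05,-0.013],[0,0,0]],[35,[0,-0.062,-0.015],[0,0,0]],[35,[0,-0.075,-0.016],[0,0,0]],[35,[0,-0.088,-0.017],[0,0,0]],[35,[0,-0.1,-0.017],[0,0,0]],[35,[0,-0.113,-0.016],[0,0,0]],[35,[0,-0.126,-0.015],[0,0,0]]])

```text
time: 7.47
ee_pos: [0.5375, -0.2166, 0.4061]
eef_rot: [0.707, 0.707, 0.001, 0.0]
ft_force: [-0.2, -0.9, 0.1]
width: 0.0305
```

```bash
python3 - <<'E'
from h import *
to(.5395,-.216,.405,-90)
c=save('wrist','w5');c=save('scene','s5')
E
```

```text
t 7.47 shift [0.0006 0.002  0.0011] turn [ 0.0016 -0.0012  0.0008] F [-0.2 -0.9  0.1] w 0.0305 pos [ 0.5375 -0.2166  0.4061]
```

View pics/w5.png

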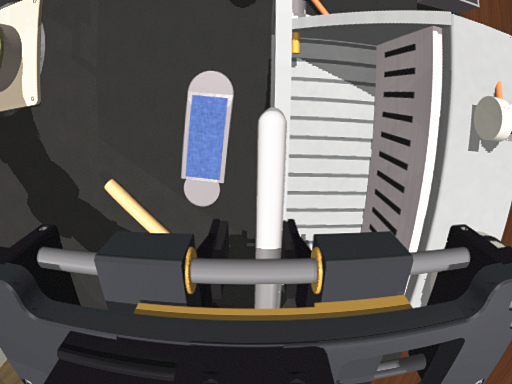

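View pics/s5.png

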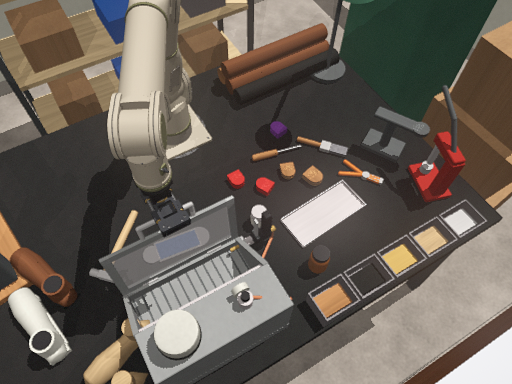

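The door follows: in the wrist view the bar lies at (270,200) between the fingers. I carry on to the stop.

Emit:
arm_command(commands=[[35,[0,-0.013,0.002],[0,0,0]],[35,[0,-0.025,0.004],[0,0,0]],[35,[0,-0.038,0.007],[0,0,0]],[35,[0,-0.05,0.011],[0,0,0]],[35,[0,-0.062,0.015],[0,0,0]],[35,[0,-0.074,0.02],[0,0,0]],[35,[0,-0.086,0.025],[0,0,0]],[35,[0,-0.097,0.031],[0,0,0]],[35,[0,-0.108,0.037],[0,0,0]],[35,[0,-0.119,0.042],[0,0,0]]])

```text
time: 8.4
ee_pos: [0.4195, -0.2163, 0.3632]
eef_rot: [0.707, 0.707, 0.001, -0.0]
ft_force: [0.2, 0.1, -0.0]
width: 0.0309
```

Emit:
arm_command(commands=[[35,[0,-0.004,0.002],[0,0,0]],[35,[0,-0.004,0.002],[0,0,0]],[60,[0,-0.004,0.002],[0,0,0]],[60,[0,-0.004,0.002],[0,0,0]],[60,[0,-0.004,0],[0,0,0]],[60,[0,-0.004,-0.03],[0,0,0]],[60,[0,-0.004,-0.07],[0,0,0]],[80,[0,-0.004,-0.11],[0,0,0]],[80,[0,-0.004,-0.12],[0,0,0]],[80,[0,-0.004,-0.12],[0,0,0]]])

```text
time: 9.23
ee_pos: [0.4171, -0.2165, 0.4862]
eef_rot: [0.707, 0.707, 0.001, 0.002]
ft_force: [0.7, -0.3, -0.2]
width: 0.0643
```

```bash
python3 - <<'E'
from h import *
to(.4,.35,.45,14)
c=save('wrist','w6');c=save('scene','s6');c=save('top','t6')
E
```

```text
t 9.23 shift [ 0.5665 -0.0167  0.0355] turn [ 0.0019  0.0045 -1.8141] F [ 0.7 -0.3 -0.2] w 0.0643 pos [ 0.4171 -0.2165  0.4862]
```

View pics/s6.png

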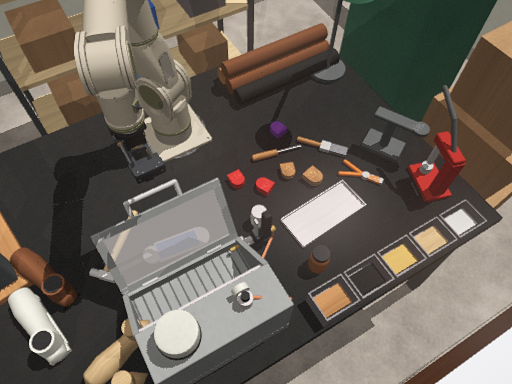

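View pics/w6.png

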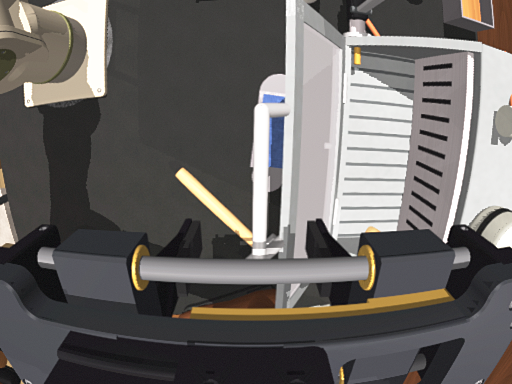

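```bash
python3 - <<'E'
from h import *
a=cv2.imread('pics/t6.png'); cv2.imwrite('pics/t6c.png',cv2.resize(a[70:230,235:435],None,fx=3.7,fy=3.7,interpolation=cv2.INTER_CUBIC))
a=cv2.imread('pics/s6.png'); cv2.imwrite('pics/s6c.png',cv2.resize(a[180:384,90:310],None,fx=2.9,fy=2.9,interpolation=cv2.INTER_CUBIC))
E
```

```text
(no output)
```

View pics/t6c.png

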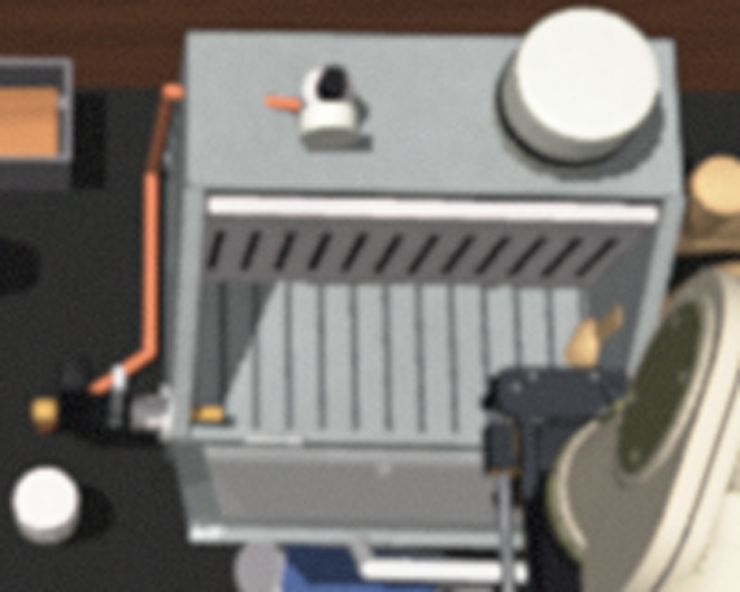

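View pics/s6c.png

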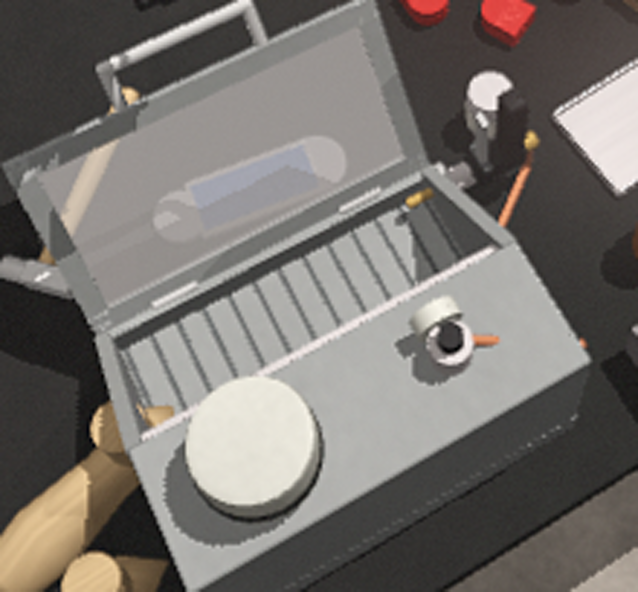

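The door stands open. A wooden-handled thing, not a heel, lies in the cabinet's right end at t6c (590,335), and I'll keep clear of it. Next, over to the big heel.

```bash
python3 - <<'E'
from h import *
to(.461,.352,.30,13.5)
E
```

```text
t 9.38 shift [0.568  0.0457 0.1821] turn [-1.1000e-03 -1.6000e-03 -1.8054e+00] F [-1.1 -1.  -0. ] w 0.0684 pos [ 0.4162 -0.216   0.4821]
```

Emit:
arm_command(commands=[[90,[0.03,0,0],[0,0,-0.12]],[90,[0.07,0,0],[0,0,-0.24]],[90,[0.11,0.01,0],[0,0,-0.36]],[90,[0.15,0.02,0],[0,0,-0.48]],[90,[0.19,0.03,0],[0,0,-0.6]],[90,[0.23,0.04,0],[0,0,-0.72]],[90,[0.27,0.05,0],[0,0,-0.84]],[90,[0.31,0.06,0],[0,0,-0.96]],[90,[0.35,0.06,0.01],[0,0,-1.08]],[90,[0.39,0.06,0.02],[0,0,-1.2]]])

```text
time: 10.22
ee_pos: [0.4756, 0.1757, 0.4615]
eef_rot: [0.181, 0.983, -0.001, -0.001]
ft_force: [0.8, -0.8, -0.4]
width: 0.0784
```

```bash
python3 - <<'E'
from h import *
to(.461,.352,.30,13.5)
E
```

```text
t 10.22 shift [0.0763 0.1598 0.1613] turn [-0.0011 -0.0016 -0.6   ] F [ 0.8 -0.8 -0.4] w 0.0784 pos [0.4756 0.1757 0.4615]
```

Emit:
arm_command(commands=[[90,[0.015,0.03,0.02],[0,0,-0.12]],[90,[0.03,0.06,0.04],[0,0,-0.24]],[90,[0.045,0.09,0.07],[0,0,-0.36]],[90,[0.06,0.12,0.1],[0,0,-0.48]],[90,[0.07,0.145,0.13],[0,0,-0.6]],[90,[0.076,0.16,0.16],[0,0,-0.6]],[90,[0.076,0.16,0.161],[0,0,-0.6]],[90,[0.076,0.16,0.161],[0,0,-0.6]],[90,[0.076,0.16,0.161],[0,0,-0.6]],[90,[0.076,0.16,0.161],[0,0,-0.6]]])

```text
time: 11.05
ee_pos: [0.4637, 0.3494, 0.3036]
eef_rot: [-0.114, 0.994, 0.0, 0.001]
ft_force: [0.1, 0.2, 0.9]
width: 0.0784
```

```bash
python3 - <<'E'
from h import *
s=read_state(); c=save('wrist','w7'); heels(c,s,(180,60,350,220),.032)
t=camera('top'); heels(t,None,(140,205,205,262),.03)
to(.461,.352,.072,13.5)
E
```

```text
px [327. 209.] cen [502.8 459.1] rect [504.8 461. ] [48.4 16.1] 55.3 edges [(41.0, -126.0), (22.0, 56.0), (22.0, 98.0), (12.0, -71.0)]
px [255. 163.] cen [466.4 353.2] rect [468.9 353.6] [68.8 57.9] 13.1 edges [(52.0, -78.0), (47.0, -166.0), (34.0, 21.0), (25.0, 152.0)]
px [217.  98.] cen [395.9 288.1] rect [398.  287.3] [51.4 60. ] 70.5 edges [(49.0, -108.0), (38.0, 162.0), (37.0, -20.0), (21.0, 88.0)]
px [343.  76.] cen [326.4 432. ] rect [329.7 436.9] [52.5 18.9] 39.1 edges [(52.0, 41.0), (41.0, -166.0), (20.0, -72.0), (8.0, -138.0)]
px [187. 243.] cen [395.8 281.5] rect [396.3 277.9] [69.3 49.3] 38.9 edges [(53.0, -143.0), (48.0, -18.0), (28.0, 46.0), (23.0, 91.0)]
px [170. 222.] cen [463.9 339.2] rect [467.9 338.3] [70.3 39.2] 35.8 edges [(60.0, -147.0), (49.0, 15.0), (43.0, 91.0), (18.0, -67.0)]
t 11.15 shift [0.0025 0.0025 0.2318] turn [ 0.0013  0.0021 -0.0072] F [0.6 0.4 0. ] w 0.0781 pos [0.4636 0.3497 0.3038]
```

View pics/w7.png

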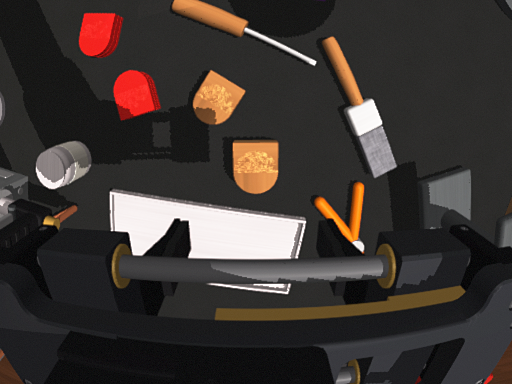

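Emit:
arm_command(commands=[[90,[0.0025,0.0025,0.04],[0,0,-0.007]],[90,[0.0025,0.0025,0.08],[0,0,-0.007]],[90,[0.0025,0.0025,0.12],[0,0,-0.007]],[90,[0.0025,0.0025,0.15],[0,0,-0.007]],[90,[0.0025,0.0025,0.18],[0,0,-0.007]],[90,[0.0025,0.0025,0.2],[0,0,-0.007]],[90,[0.0025,0.0025,0.215],[0,0,-0.007]],[90,[0.0025,0.0025,0.227],[0,0,-0.007]],[90,[0.0025,0.0025,0.227],[0,0,-0.007]],[90,[0.0025,0.0025,0.227],[0,0,-0.007]]])

```text
time: 11.98
ee_pos: [0.4602, 0.3523, 0.0759]
eef_rot: [-0.118, 0.993, 0.0, 0.0]
ft_force: [0.5, -0.1, 0.1]
width: 0.0784
```

Emit:
arm_command(commands=[[40,[0,0,0],[0,0,0]],[40,[0,0,0],[0,0,0]],[40,[0,0,0],[0,0,0]],[40,[0,0,0],[0,0,0]],[40,[0,0,0],[0,0,0]],[40,[0,0,0],[0,0,0]],[40,[0,0,-0.02],[0,0,0]],[40,[0,0,-0.05],[0,0,0]],[40,[0,0,-0.09],[0,0,0]],[40,[0,0,-0.13],[0,0,0]]], squeeze=20)

```text
time: 12.82
ee_pos: [0.4591, 0.3518, 0.2059]
eef_rot: [-0.118, 0.993, -0.001, -0.001]
ft_force: [1.3, 1.5, -1.2]
width: 0.0559
```

```bash
python3 - <<'E'
from h import *
to(.55,.1,.40,0)
save('wrist','w8')
E
```

```text
t 12.82 shift [-0.0288 -0.2663 -0.1938] turn [-0.0015 -0.0018  0.2371] F [ 1.3  1.5 -1.2] w 0.0559 pos [0.4591 0.3518 0.2059]
```

View pics/w8.png

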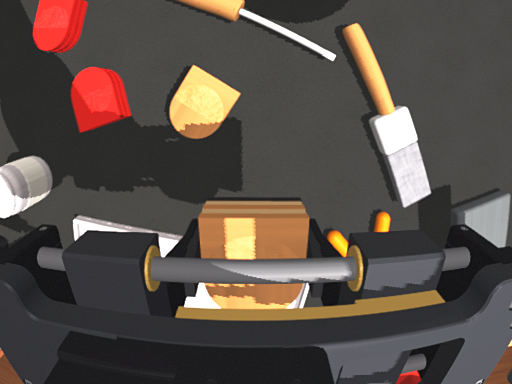

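Gripped at 55.9 mm, which matches a large heel. I carry it over the cabinet.

```bash
python3 - <<'E'
from h import *
to(.646,-.15,.40,-0.5)
E
```

```text
t 12.87 shift [-0.0623 -0.532  -0.1872] turn [0.006  0.0074 0.2453] F [3.3 1.8 6.5] w 0.0557 pos [0.462  0.3538 0.215 ]
```

Emit:
arm_command(commands=[[40,[0,0,-0.04],[0,0,0]],[40,[0,0,-0.08],[0,0,0]],[40,[-0.01,-0.03,-0.11],[0,0,0]],[40,[-0.02,-0.06,-0.14],[0,0,0.05]],[40,[-0.03,-0.095,-0.16],[0,0,0.1]],[40,[-0.035,-0.13,-0.18],[0,0,0.15]],[40,[-0.04,-0.165,-0.194],[0,0,0.2]],[40,[-0.045,-0.2,-0.194],[0,0,0.24]],[40,[-0.05,-0.24,-0.194],[0,0,0.24]],[40,[-0.055,-0.28,-0.194],[0,0,0.24]]])

```text
time: 13.7
ee_pos: [0.5793, 0.0917, 0.3992]
eef_rot: [0.001, 1.0, 0.0, 0.0]
ft_force: [0.3, 0.3, -1.8]
width: 0.0559
```

```bash
python3 - <<'E'
from h import *
to(.646,-.15,.40,-0.5)
E
```

```text
t 13.7 shift [-0.0672 -0.2416 -0.0009] turn [0.0006 0.0004 0.0066] F [ 0.3  0.3 -1.8] w 0.0559 pos [0.5793 0.0917 0.3992]
```

Emit:
arm_command(commands=[[40,[-0.01,-0.035,0],[0,0,0.007]],[40,[-0.02,-0.07,0],[0,0,0.007]],[40,[-0.03,-0.105,0],[0,0,0.007]],[40,[-0.04,-0.14,0],[0,0,0.007]],[40,[-0.05,-0.175,0],[0,0,0.007]],[40,[-0.06,-0.21,0],[0,0,0.007]],[40,[-0.067,-0.235,0],[0,0,0.007]],[40,[-0.067,-0.242,0],[0,0,0.007]],[40,[-0.067,-0.242,0],[0,0,0.007]],[40,[-0.067,-0.242,0],[0,0,0.007]]])

```text
time: 14.53
ee_pos: [0.6454, -0.1486, 0.3987]
eef_rot: [0.005, 1.0, 0.0, -0.0]
ft_force: [-0.3, 0.6, -1.0]
width: 0.0561
```

```bash
python3 - <<'E'
from h import *
to(.646,-.15,.122,-0.5)
save('wrist','w9')
c=save('scene','s9'); a=cv2.imread('pics/s9.png'); cv2.imwrite('pics/s9c.png',cv2.resize(a[180:384,90:310],None,fx=2.9,fy=2.9,interpolation=cv2.INTER_CUBIC))
c=save('top','t9'); a=cv2.imread('pics/t9.png'); cv2.imwrite('pics/t9c.png',cv2.resize(a[70:230,235:435],None,fx=3.7,fy=3.7,interpolation=cv2.INTER_CUBIC))
E
```

```text
t 14.53 shift [-0.0008 -0.0016  0.2767] turn [ 0.0006 -0.0006 -0.0012] F [-0.3  0.6 -1. ] w 0.0561 pos [ 0.6454 -0.1486  0.3987]
```

View pics/w9.png

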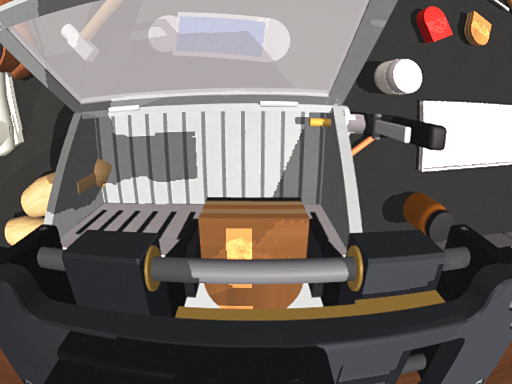

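View pics/t9c.png

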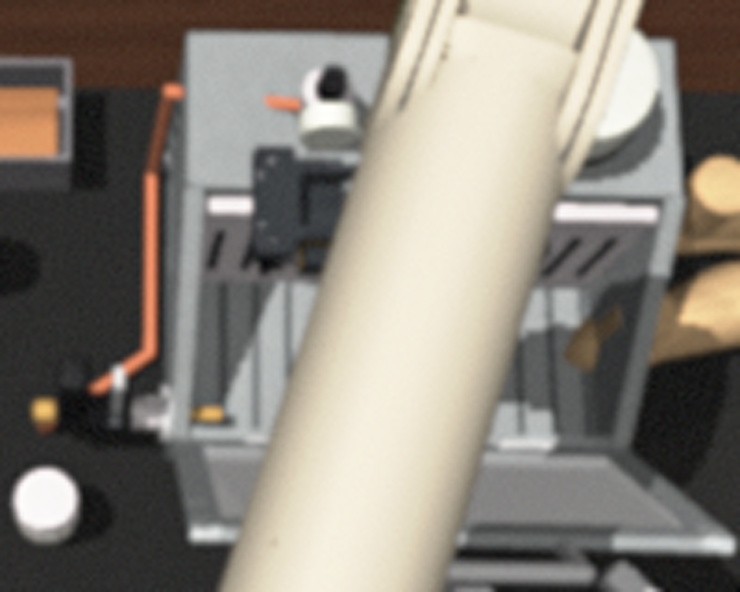

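View pics/s9c.png

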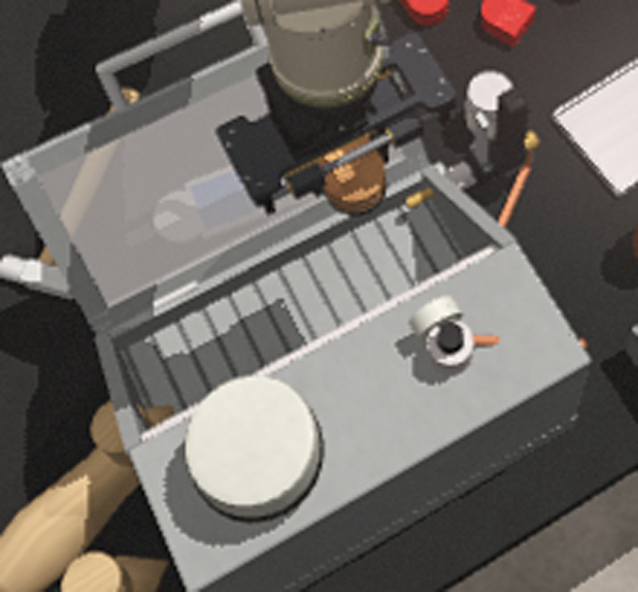

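```bash
python3 - <<'E'
from h import *
s=read_state(); c=camera('wrist')
for n,p,z in [('back-left foot',(108,204),.045),('back foot',(190,204),.045),('sill top L',(105,110),.085),('sill top R',(335,108),.085),('sill top mid',(220,104),.085)]: print(n,wonz(c,*p,s,z))
to(.646,-.15,.122,-.5)
a=cv2.imread('pics/w9.png'); cv2.imwrite('pics/w9c.png',cv2.resize(a[90:260,40:370],None,fx=2.4,fy=2.4))
E
```

```text
back-left foot [ 0.73186714 -0.40066601  0.045     ]
back foot [ 0.73087037 -0.2499402   0.045     ]
sill top L [ 0.57015585 -0.36415516  0.085     ]
sill top R [ 0.57675401 -0.03239823  0.085     ]
sill top mid [ 0.5723131  -0.19087272  0.085     ]
t 14.73 shift [-0.0004 -0.0031  0.2773] turn [0.0009 0.0003 0.0015] F [ 0.1  0.7 -1.3] w 0.0556 pos [ 0.6456 -0.1472  0.3993]
```

View pics/w9c.png

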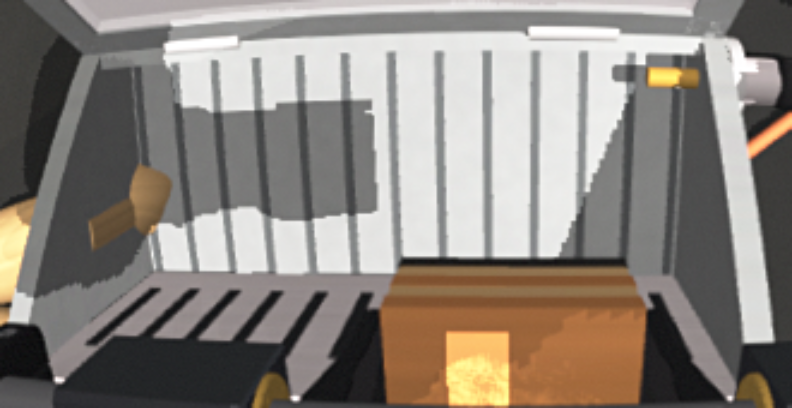

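Emit:
arm_command(commands=[[40,[0,-0.003,0.04],[0,0,0]],[40,[0,-0.003,0.08],[0,0,0]],[40,[0,-0.003,0.12],[0,0,0]],[40,[0,-0.003,0.16],[0,0,0]],[40,[0,-0.003,0.19],[0,0,0]],[40,[0,-0.003,0.22],[0,0,0]],[40,[0,-0.003,0.245],[0,0,0]],[40,[0,-0.003,0.262],[0,0,0]],[40,[0,-0.003,0.27],[0,0,0]],[40,[0,-0.003,0.272],[0,0,0]]])

```text
time: 15.57
ee_pos: [0.6448, -0.1508, 0.1258]
eef_rot: [0.004, 1.0, 0.0, -0.001]
ft_force: [-0.3, -0.1, -0.2]
width: 0.0557
```

Emit:
arm_command(commands=[[40,[0,0,0.002],[0,0,0]],[40,[0,0,0.004],[0,0,0]],[40,[0,0,0.006],[0,0,0]],[40,[0,0,0.006],[0,0,0]],[66,[0,0,0.005],[0,0,0]],[75,[0,0,0.005],[0,0,0]],[80,[0,0,0.005],[0,0,0]],[80,[0,0,0.005],[0,0,0]],[80,[0,0,0.005],[0,0,0]],[80,[0,0,0.005],[0,0,0]]])

```text
time: 16.4
ee_pos: [0.6454, -0.152, 0.1223]
eef_rot: [0.005, 1.0, 0.0, 0.0]
ft_force: [-0.4, -0.2, 0.3]
width: 0.0688
```

Emit:
arm_command(commands=[[80,[0,0,-0.02],[0,0,0]],[80,[0,0,-0.05],[0,0,0]],[80,[0,0,-0.09],[0,0,0]],[80,[0,0,-0.13],[0,0,0]],[80,[0,0,-0.17],[0,0,0]],[80,[0,0,-0.21],[0,0,0]],[80,[0,0,-0.25],[0,0,0]],[80,[0,0,-0.28],[0,0,0]],[80,[0,0,-0.28],[0,0,0]],[80,[0,0,-0.28],[0,0,0]]])

```text
time: 17.23
ee_pos: [0.6456, -0.1525, 0.4042]
eef_rot: [0.005, 1.0, -0.0, 0.002]
ft_force: [0.2, 0.2, -0.9]
width: 0.0693
```

```bash
python3 - <<'E'
from h import *
to(.391,.289,.3,-19)
save('wrist','w10')
E
```

```text
t 17.23 shift [0.2594 0.439  0.1031] turn [0.     0.0035 0.3216] F [ 0.2  0.2 -0.9] w 0.0693 pos [ 0.6456 -0.1525  0.4042]
```

View pics/w10.png

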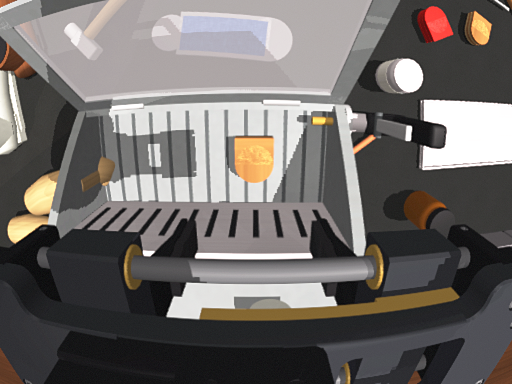

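The big heel lies flat and centred on the grating at (254,159). On to the small heel.

Emit:
arm_command(commands=[[80,[0.01,0.035,0],[0,0,0]],[80,[0.02,0.075,0],[0,0,0.05]],[80,[0.03,0.115,0],[0,0,0.1]],[80,[0.05,0.15,0],[0,0,0.15]],[80,[0.07,0.185,0],[0,0,0.2]],[80,[0.09,0.22,0],[0,0,0.25]],[80,[0.11,0.255,0.01],[0,0,0.3]],[80,[0.135,0.285,0.02],[0,0,0.322]],[80,[0.16,0.315,0.03],[0,0,0.322]],[80,[0.185,0.345,0.05],[0,0,0.322]]])

```text
time: 18.12
ee_pos: [0.4631, 0.195, 0.3526]
eef_rot: [0.165, 0.986, 0.0, 0.0]
ft_force: [1.2, 0.6, 0.2]
width: 0.0695
```

```bash
python3 - <<'E'
from h import *
to(.391,.289,.25,-19)
E
```

```text
t 18.12 shift [0.0987 0.0655 0.1026] turn [0.0002 0.0001 0.001 ] F [1.2 0.6 0.2] w 0.0695 pos [0.4631 0.195  0.3526]
```

Emit:
arm_command(commands=[[80,[0.03,0.02,0.01],[0,0,0]],[80,[0.06,0.04,0.03],[0,0,0]],[80,[0.08,0.055,0.05],[0,0,0]],[80,[0.099,0.065,0.08],[0,0,0]],[80,[0.099,0.065,0.102],[0,0,0]],[80,[0.099,0.065,0.102],[0,0,0]],[80,[0.099,0.065,0.102],[0,0,0]],[80,[0.099,0.065,0.102],[0,0,0]],[80,[0.099,0.065,0.102],[0,0,0]],[80,[0.099,0.065,0.102],[0,0,0]]])

```text
time: 18.95
ee_pos: [0.3934, 0.2868, 0.2525]
eef_rot: [0.166, 0.986, 0.001, 0.001]
ft_force: [-0.5, -1.2, 0.6]
width: 0.0696
```

```bash
python3 - <<'E'
from h import *
s=read_state(); c=save('wrist','w11'); heels(c,s,(180,60,350,215),.028)
to(.391,.289,.075,-19)
E
```

```text
px [254. 171.] cen [395.3 287.9] rect [397.9 287. ] [52.4 64.2] 70.9 edges [(48.0, -109.0), (42.0, 163.0), (41.0, -22.0), (21.0, 129.0)]
px [207.  91.] cen [293.9 270.7] rect [293.8 271. ] [63.8 25.5] 77.3 edges [(61.0, 78.0), (60.0, -107.0), (25.0, -20.0), (19.0, 161.0)]
px [341.  64.] cen [311.5 417.2] rect [312.9 413.1] [23.8 15.6] 75.5 edges [(28.0, 41.0), (24.0, -105.0), (16.0, 161.0)]
t 19.0 shift [0.0029 0.001  0.1773] turn [ 0.0017  0.0007 -0.0011] F [-0.5 -0.1  0.1] w 0.07 pos [0.3932 0.2868 0.2523]
```

View pics/w11.png

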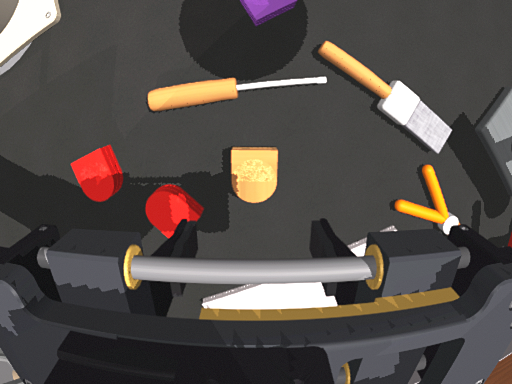

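Emit:
arm_command(commands=[[76,[0.003,0.001,0.04],[0,0,0]],[76,[0.003,0.001,0.07],[0,0,0]],[76,[0.003,0.001,0.1],[0,0,0]],[76,[0.003,0.001,0.13],[0,0,0]],[76,[0.003,0.001,0.155],[0,0,0]],[76,[0.003,0.001,0.17],[0,0,0]],[76,[0.003,0.001,0.177],[0,0,0]],[76,[0.003,0.001,0.177],[0,0,0]],[76,[0.003,0.001,0.177],[0,0,0]],[76,[0.003,0.001,0.177],[0,0,0]]])

```text
time: 19.83
ee_pos: [0.3908, 0.2895, 0.0756]
eef_rot: [0.165, 0.986, 0.001, 0.001]
ft_force: [0.2, -0.6, -0.2]
width: 0.066
```

Emit:
arm_command(commands=[[40,[0,0,0],[0,0,0]],[40,[0,0,0],[0,0,0]],[40,[0,0,0],[0,0,0]],[40,[0,0,0],[0,0,0]],[40,[0,0,0],[0,0,0]],[40,[0,0,0],[0,0,0]],[40,[0,0,-0.02],[0,0,0]],[40,[0,0,-0.05],[0,0,0]],[40,[0,0,-0.09],[0,0,0]],[40,[0,0,-0.13],[0,0,0]]], squeeze=20)

```text
time: 20.67
ee_pos: [0.3895, 0.2881, 0.2052]
eef_rot: [0.165, 0.986, -0.001, -0.0]
ft_force: [0.1, 1.7, -0.1]
width: 0.0499
```

```bash
python3 - <<'E'
from h import *
to(.646,-.25,.40,-.5)
save('wrist','w12')
E
```

```text
t 20.67 shift [-0.4178 -0.4255 -0.1942] turn [-0.0019 -0.0009 -0.3234] F [ 0.1  1.7 -0.1] w 0.0499 pos [0.3895 0.2881 0.2052]
```

View pics/w12.png

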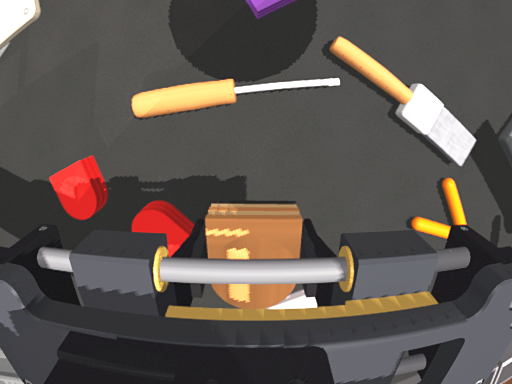

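Emit:
arm_command(commands=[[40,[0,0,-0.04],[0,0,0]],[40,[-0.01,-0.005,-0.08],[0,0,-0.05]],[40,[-0.03,-0.015,-0.115],[0,0,-0.1]],[40,[-0.055,-0.03,-0.145],[0,0,-0.15]],[40,[-0.085,-0.045,-0.17],[0,0,-0.2]],[40,[-0.12,-0.06,-0.185],[0,0,-0.25]],[40,[-0.155,-0.085,-0.195],[0,0,-0.3]],[40,[-0.19,-0.105,-0.195],[0,0,-0.323]],[40,[-0.225,-0.125,-0.195],[0,0,-0.323]],[40,[-0.26,-0.145,-0.195],[0,0,-0.323]]])

```text
time: 21.55
ee_pos: [0.5896, 0.0653, 0.3994]
eef_rot: [0.004, 1.0, 0.0, 0.0]
ft_force: [0.9, 1.2, -0.8]
width: 0.0501
```

```bash
python3 - <<'E'
from h import *
to(.646,-.25,.40,-.5)
E
```

```text
t 21.55 shift [-0.059  -0.3149 -0.0006] turn [0.0003 0.0007 0.0006] F [ 0.9  1.2 -0.8] w 0.0501 pos [0.5896 0.0653 0.3994]
```

Emit:
arm_command(commands=[[40,[-0.015,-0.035,0],[0,0,0]],[40,[-0.03,-0.075,0],[0,0,0]],[40,[-0.045,-0.115,0],[0,0,0]],[40,[-0.057,-0.155,0],[0,0,0]],[40,[-0.057,-0.195,0],[0,0,0]],[40,[-0.057,-0.235,0],[0,0,0]],[40,[-0.057,-0.275,0],[0,0,0]],[40,[-0.057,-0.305,0],[0,0,0]],[40,[-0.057,-0.315,0],[0,0,0]],[40,[-0.057,-0.315,0],[0,0,0]]])

```text
time: 22.38
ee_pos: [0.6416, -0.2523, 0.3985]
eef_rot: [0.007, 1.0, -0.001, -0.001]
ft_force: [0.0, 0.7, -0.8]
width: 0.0498
```

```bash
python3 - <<'E'
from h import *
save('wrist','w13')
to(.646,-.25,.125,-.5)
E
```

```text
t 22.43 shift [-0.0038 -0.0004  0.2736] turn [-0.     -0.0009 -0.0025] F [ 0.4  0.9 -1. ] w 0.0496 pos [ 0.6425 -0.2496  0.3986]
```

View pics/w13.png

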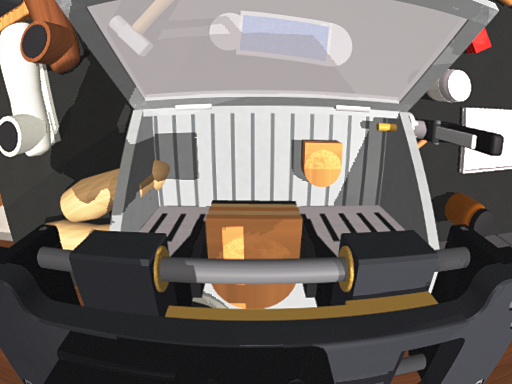

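```bash
python3 - <<'E'
from h import *
s=read_state(); c=camera('wrist')
for z in (.045,.09,.12): print(wonz(c,170,172,s,z),wonz(c,322,160,s,z))
t=camera('top')
for z in (.045,.09,.12): print(onz(t,235+565/3.7,70+350/3.7,z))
E
```

```text
[ 0.67253805 -0.38194169  0.045     ] [ 0.65623753 -0.14225497  0.045     ]
[ 0.66144032 -0.36842306  0.09      ] [ 0.64678293 -0.15289737  0.09      ]
[ 0.65404184 -0.35941063  0.12      ] [ 0.64047987 -0.15999231  0.12      ]
[ 0.66529175 -0.38904811  0.045     ]
[ 0.65147847 -0.37306212  0.09      ]
[ 0.64226962 -0.3624048   0.12      ]
```

Emit:
arm_command(commands=[[40,[-0.003,0,0.03],[0,0,0]],[40,[-0.003,0,0.065],[0,0,0]],[40,[-0.003,0,0.1],[0,0,0]],[40,[-0.003,0,0.13],[0,0,0]],[40,[-0.003,0,0.16],[0,0,0]],[40,[-0.003,0,0.185],[0,0,0]],[40,[-0.003,0,0.2],[0,0,0]],[40,[-0.003,0,0.21],[0,0,0]],[40,[-0.003,0,0.21],[0,0,0]],[40,[-0.003,0,0.21],[0,0,0]]])

```text
time: 23.37
ee_pos: [0.6464, -0.2473, 0.1898]
eef_rot: [0.004, 1.0, 0.0, 0.0]
ft_force: [0.3, -0.2, -1.0]
width: 0.05
```

Emit:
arm_command(commands=[[40,[0,0,0.02],[0,0,0]],[40,[0,0,0.04],[0,0,0]],[40,[0,0,0.055],[0,0,0]],[40,[0,0,0.064],[0,0,0]],[40,[0,0,0.068],[0,0,0]],[40,[0,0,0.069],[0,0,0]],[40,[0,0,0.069],[0,0,0]],[60,[0,0,0.068],[0,0,0]],[74,[0,0,0.068],[0,0,0]],[74,[0,0,0.068],[0,0,0]]])

```text
time: 24.2
ee_pos: [0.6463, -0.2487, 0.1222]
eef_rot: [0.004, 1.0, -0.0, 0.001]
ft_force: [-0.5, -0.2, 0.1]
width: 0.0589
```

Emit:
arm_command(commands=[[74,[0,0,0],[0,0,0]],[74,[0,0,0],[0,0,0]],[74,[0,0,-0.02],[0,0,0]],[74,[0,0,-0.05],[0,0,0]],[74,[0,0,-0.09],[0,0,0]],[74,[0,0,-0.13],[0,0,0]],[74,[0,0,-0.17],[0,0,0]],[74,[0,0,-0.21],[0,0,0]],[74,[0,0,-0.25],[0,0,0]],[74,[0,0,-0.28],[0,0,0]]])

```text
time: 25.03
ee_pos: [0.6456, -0.2486, 0.4053]
eef_rot: [0.004, 1.0, -0.0, 0.002]
ft_force: [0.8, -1.1, 0.1]
width: 0.0642
```

```bash
python3 - <<'E'
from h import *
s=read_state(); c=save('wrist','w14'); heels(c,s,(180,120,350,220),.075)
to(.418,-.217,.48,-90)
E
```

```text
px [253. 156.] cen [ 651.3 -248.6] rect [ 653.5 -248.4] [50.8 61. ] 89.5 edges [(49.0, 0.0), (47.0, -91.0), (44.0, -180.0), (20.0, 52.0)]
px [318. 156.] cen [ 652.3 -152.2] rect [ 654.8 -152.7] [59.9 69.1] 89.1 edges [(59.0, -95.0), (39.0, 179.0), (37.0, -1.0), (26.0, 22.0)]
t 25.08 shift [ 0.2278  0.03   -0.0713] turn [0.0047 0.0097 1.5623] F [ 0.3 -0.2  4.6] w 0.0642 pos [ 0.6461 -0.2491  0.4109]
```

View pics/w14.png

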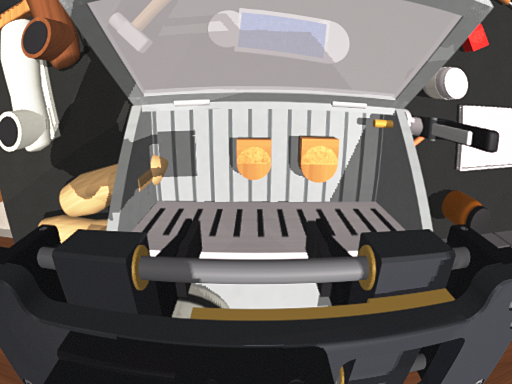

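Both heels lie flat on the grating, at (254,158) and (319,158). Now I shut the door.

Emit:
arm_command(commands=[[60,[0.01,0,-0.03],[0,0,0.12]],[60,[0.03,0.005,-0.05],[0,0,0.24]],[60,[0.06,0.01,-0.071],[0,0,0.36]],[60,[0.09,0.02,-0.071],[0,0,0.48]],[60,[0.12,0.03,-0.071],[0,0,0.6]],[60,[0.15,0.03,-0.071],[0,0,0.72]],[60,[0.18,0.03,-0.071],[0,0,0.84]],[60,[0.21,0.03,-0.071],[0,0,0.96]],[60,[0.228,0.03,-0.071],[0,0,1.08]],[60,[0.228,0.03,-0.071],[0,0,1.2]]])

```text
time: 25.92
ee_pos: [0.4149, -0.218, 0.4731]
eef_rot: [0.572, 0.821, 0.002, 0.0]
ft_force: [0.6, 0.5, -0.4]
width: 0.0525
```

```bash
python3 - <<'E'
from h import *
to(.418,-.217,.45,-90)
E
```

```text
t 25.92 shift [-0.0002  0.0032  0.0231] turn [ 0.0037 -0.0027  0.3541] F [ 0.6  0.5 -0.4] w 0.0525 pos [ 0.4149 -0.218   0.4731]
```

Emit:
arm_command(commands=[[60,[0,0.003,0],[0,0,0.12]],[60,[0,0.003,0],[0,0,0.24]],[60,[0,0.003,0.01],[0.004,-0.003,0.354]],[60,[0,0.003,0.02],[0.004,-0.003,0.354]],[60,[0,0.003,0.023],[0.004,-0.003,0.354]],[60,[0,0.003,0.023],[0.004,-0.003,0.354]],[60,[0,0.003,0.023],[0.004,-0.003,0.354]],[60,[0,0.003,0.023],[0.004,-0.003,0.354]],[60,[0,0.003,0.023],[0.004,-0.003,0.354]],[60,[0,0.003,0.023],[0.004,-0.003,0.354]]])

```text
time: 26.75
ee_pos: [0.421, -0.2154, 0.4495]
eef_rot: [0.704, 0.71, -0.002, 0.0]
ft_force: [0.2, 0.3, 0.1]
width: 0.0521
```

```bash
python3 - <<'E'
from h import *
s=read_state(); c=save('wrist','w15'); to(.418,-.217,.363,-90)
for p in [(257,150),(257,200)]: print(wonz(c,*p,s,.312))
E
```

```text
t 26.8 shift [-0.0012 -0.0028  0.0865] turn [-0.003   0.0037  0.0085] F [ 0.3  0.2 -0.2] w 0.0521 pos [ 0.421  -0.2154  0.4494]
[ 0.42341213 -0.17519239  0.312     ]
[ 0.42388764 -0.21678329  0.312     ]
```

View pics/w15.png

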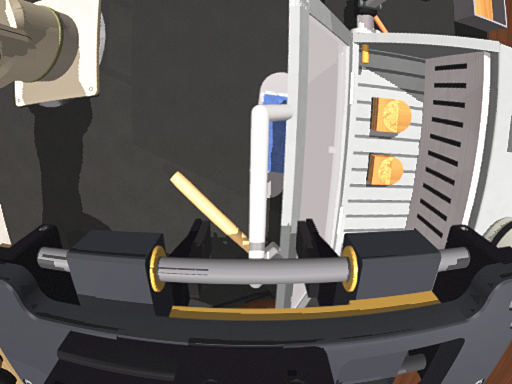

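The bar at (258,190) is centred between the fingers.

Emit:
arm_command(commands=[[60,[0,0.002,0.03],[0,0,0.008]],[60,[0,0.002,0.055],[0,0,0.008]],[60,[0,0.002,0.075],[0,0,0.008]],[60,[0,0.002,0.086],[0,0,0.008]],[35,[0,0.002,0.086],[0,0,0.008]],[35,[0,0.002,0.086],[0,0,0.008]],[35,[0,0.002,0.086],[0,0,0.008]],[35,[0,0.002,0.086],[0,0,0.008]],[35,[0,0.002,0.086],[0,0,0.008]],[35,[0,0.002,0.086],[0,0,0.008]]])

```text
time: 27.63
ee_pos: [0.4229, -0.2158, 0.3638]
eef_rot: [0.707, 0.707, -0.002, 0.0]
ft_force: [0.5, 0.6, 0.5]
width: 0.0312
```

```bash
python3 - <<'E'
from h import *
to(.423,-.217,.363,-90)
f0=np.radians(42.5)+1.4
for i in range(31):
    f=f0-1.4*i/30; print(i, round(.2703*(np.cos(f)-np.cos(f0)),3), round(.2703*(np.sin(f)-np.sin(f0)),3), end=' | ')
E
```

```text
t 27.63 shift [-0.0012  0.0001  0.0008] turn [-0.0024  0.0037  0.    ] F [0.5 0.6 0.5] w 0.0312 pos [ 0.4229 -0.2158  0.3638]
0 0.0 0.0 | 1 0.011 0.007 | 2 0.022 0.013 | 3 0.033 0.018 | 4 0.045 0.023 | 5 0.057 0.028 | 6 0.069 0.032 | 7 0.081 0.035 | 8 0.093 0.038 | 9 0.105 0.04 | 10 0.118 0.041 | 11 0.131 0.042 | 12 0.143 0.043 | 13 0.156 0.043 | 14 0.168 0.042 | 15 0.181 0.041 | 16 0.193 0.039 | 17 0.206 0.036 | 18 0.218 0.033 | 19 0.23 0.03 | 20 0.242 0.025 | 21 0.254 0.021 | 22 0.265 0.015 | 23 0.276 0.009 | 24 0.287 0.003 | 25 0.298 -0.004 | 26 0.308 -0.011 | 27 0.318 -0.019 | 28 0.327 -0.027 | 29 0.337 -0.036 | 30 0.345 -0.045 |
```

Emit:
arm_command(commands=[[35,[0,0.011,-0.007],[0,0,0]],[35,[0,0.022,-0.013],[0,0,0]],[35,[0,0.033,-0.018],[0,0,0]],[35,[0,0.045,-0.023],[0,0,0]],[35,[0,0.057,-0.028],[0,0,0]],[35,[0,0.069,-0.032],[0,0,0]],[35,[0,0.081,-0.035],[0,0,0]],[35,[0,0.093,-0.038],[0,0,0]],[35,[0,0.105,-0.04],[0,0,0]],[35,[0,0.118,-0.041],[0,0,0]]])

```text
time: 28.47
ee_pos: [0.5414, -0.2155, 0.4043]
eef_rot: [0.707, 0.707, -0.002, 0.0]
ft_force: [-0.7, -0.4, 0.8]
width: 0.0303
```

Emit:
arm_command(commands=[[35,[0,0.013,-0.001],[0,0,0]],[35,[0,0.025,-0.002],[0,0,0]],[35,[0,0.038,-0.002],[0,0,0]],[35,[0,0.05,-0.001],[0,0,0]],[35,[0,0.063,0],[0,0,0]],[35,[0,0.075,0.002],[0,0,0]],[35,[0,0.088,0.005],[0,0,0]],[35,[0,0.1,0.008],[0,0,0]],[35,[0,0.112,0.011],[0,0,0]],[35,[0,0.124,0.016],[0,0,0]]])

```text
time: 29.3
ee_pos: [0.6656, -0.2153, 0.3874]
eef_rot: [0.707, 0.707, -0.002, 0.0]
ft_force: [0.3, -0.3, 0.5]
width: 0.0301
```

Emit:
arm_command(commands=[[35,[0,0.012,0.004],[0,0,0]],[35,[0,0.023,0.01],[0,0,0]],[35,[0,0.034,0.016],[0,0,0]],[35,[0,0.045,0.022],[0,0,0]],[35,[0,0.056,0.029],[0,0,0]],[35,[0,0.066,0.036],[0,0,0]],[35,[0,0.076,0.044],[0,0,0]],[35,[0,0.085,0.052],[0,0,0]],[35,[0,0.095,0.061],[0,0,0]],[35,[0,0.104,0.07],[0,0,0]]])

```text
time: 30.13
ee_pos: [0.7693, -0.2155, 0.3162]
eef_rot: [0.707, 0.707, -0.002, -0.0]
ft_force: [-0.4, -0.1, -0.3]
width: 0.0303
```

```bash
python3 - <<'E'
from h import *
to(.7705,-.216,.319,-90)
save('wrist','w16'); save('scene','s16')
E
```

```text
t 30.13 shift [-0.0005  0.0012 -0.0028] turn [-0.0036  0.0034  0.0005] F [-0.4 -0.1 -0.3] w 0.0303 pos [ 0.7693 -0.2155  0.3162]
```

View pics/s16.png

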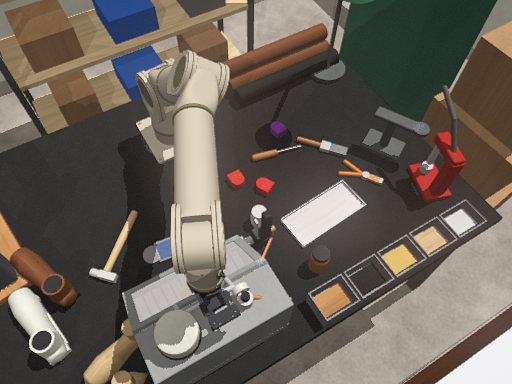

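View pics/w16.png

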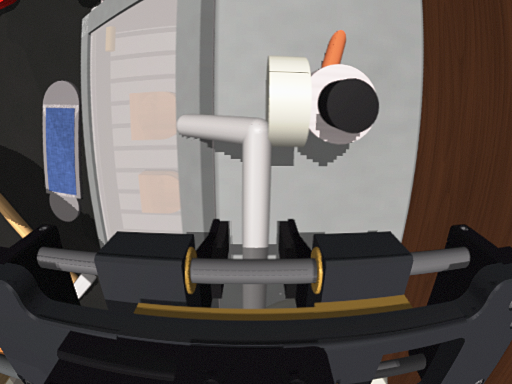

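The shut view matches the first one (bar at (256,200), heels seen through the door). Lifting off and moving toward the gun.

Emit:
arm_command(commands=[[60,[0,0,-0.003],[0,0,0]],[60,[0,0,-0.003],[0,0,0]],[60,[0,0,-0.03],[0,0,0]],[60,[0,0,-0.07],[0,0,0]],[60,[0,0,-0.11],[0,0,0]],[80,[0.01,-0.01,-0.13],[0,0,-0.12]],[80,[0.04,-0.02,-0.13],[0,0,-0.24]],[80,[0.07,-0.03,-0.13],[0,0,-0.36]],[80,[0.1,-0.04,-0.13],[0,0,-0.48]],[80,[0.13,-0.05,-0.13],[0,0,-0.6]]])

```text
time: 31.07
ee_pos: [0.7177, -0.0845, 0.4481]
eef_rot: [0.464, 0.886, -0.002, 0.0]
ft_force: [0.5, 0.2, 0.8]
width: 0.0684
```

```bash
python3 - <<'E'
from h import *
to(.68,.04,.42,0)
E
```

```text
t 31.07 shift [0.1238 0.04   0.0277] turn [-4.100e-03  2.000e-04 -9.651e-01] F [0.5 0.2 0.8] w 0.0684 pos [ 0.7177 -0.0845  0.4481]
```

Emit:
arm_command(commands=[[100,[0.02,0.01,0],[0,0,-0.12]],[100,[0.04,0.02,0],[0,0,-0.24]],[100,[0.06,0.03,0.01],[0,0,-0.36]],[100,[0.08,0.04,0.02],[0,0,-0.48]],[100,[0.1,0.04,0.027],[0,0,-0.6]],[100,[0.124,0.04,0.027],[0,0,-0.72]],[100,[0.124,0.04,0.027],[0,0,-0.84]],[100,[0.124,0.04,0.027],[0,0,-0.965]],[100,[0.124,0.04,0.027],[0,0,-0.965]],[100,[0.124,0.04,0.027],[0,0,-0.965]]])

```text
time: 31.9
ee_pos: [0.6815, 0.0389, 0.4206]
eef_rot: [0.005, 1.0, -0.002, -0.001]
ft_force: [-0.1, 0.1, 0.4]
width: 0.0868
```

```bash
python3 - <<'E'
from h import *
s=read_state(); c=save('wrist','w17'); print(s['ee_pos'],s['eef_rot'])
a=cv2.imread('pics/w17.png'); cv2.imwrite('pics/w17c.png',cv2.resize(a[80:240,170:370],None,fx=3.7,fy=3.7,interpolation=cv2.INTER_CUBIC))
c=save('scene','s17'); a=cv2.imread('pics/s17.png'); cv2.imwrite('pics/s17c.png',cv2.resize(a[180:290,200:320],None,fx=5,fy=5,interpolation=cv2.INTER_CUBIC))
c=save('top','t17'); a=cv2.imread('pics/t17.png'); cv2.imwrite('pics/t17c.png',cv2.resize(a[150:220,230:300],None,fx=8,fy=8,interpolation=cv2.INTER_CUBIC))
E
```

```text
[0.68150211 0.03889312 0.4206028 ] [ 5.10859351e-03  9.99985321e-01 -1.55112772e-03 -9.23918606e-04]
```

View pics/w17.png

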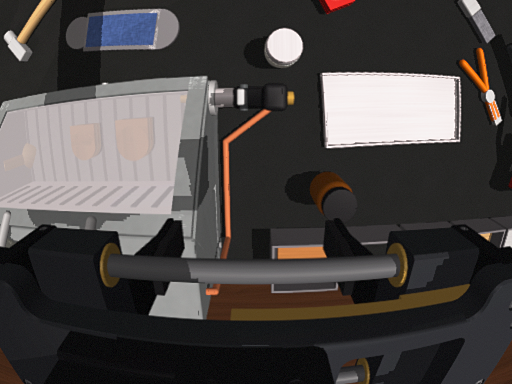

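View pics/w17c.png

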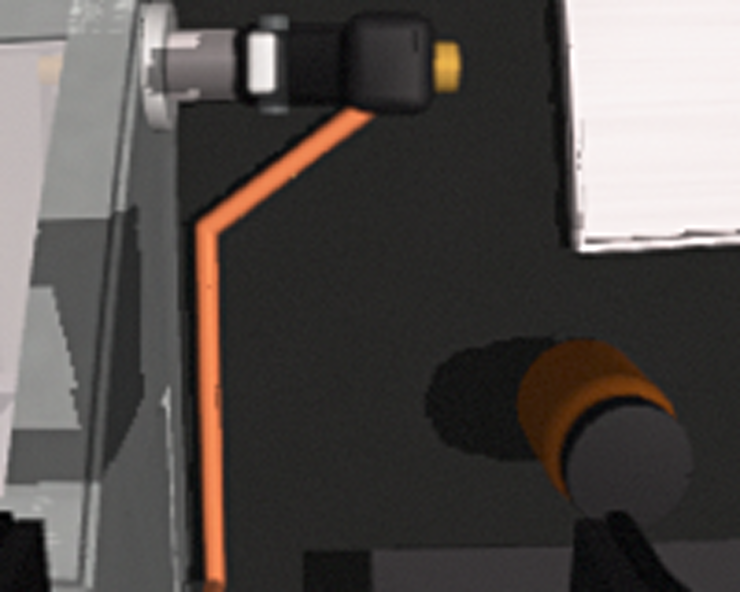

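View pics/s17c.png

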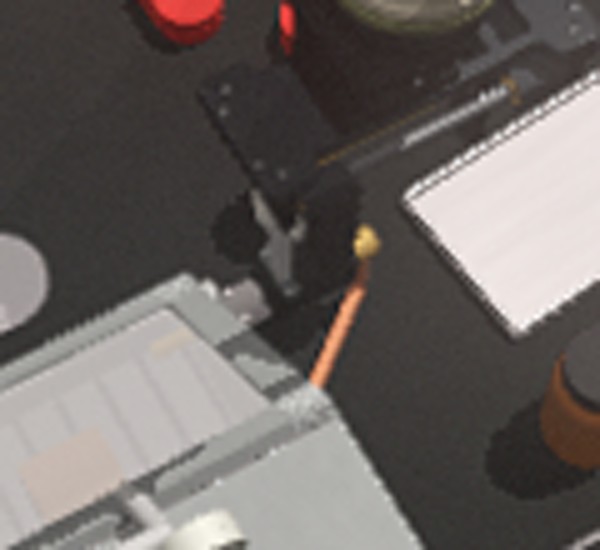

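```bash
python3 - <<'E'
from h import *
s=read_state(); c=camera('wrist')
print('trig top',wonz(c,240.8,96.8,s,.186),'edges',wonz(c,237,96.8,s,.186)[1],wonz(c,244.6,96.8,s,.186)[1])
print('grip top',wonz(c,275.4,96.8,s,.2),wonz(c,264.6,96.8,s,.2)[1],wonz(c,286.5,96.8,s,.2)[1], 'y-ext',wonz(c,275,84,s,.2)[0],wonz(c,275,110,s,.2)[0])
t=camera('top'); sc=camera('scene')
def tri(r1,r2):
    (o1,d1),(o2,d2)=r1,r2; A=np.stack([d1,-d2],1); k=np.linalg.lstsq(A,o2-o1,rcond=None)[0]; a,b=o1+d1*k[0],o2+d2*k[1]; return (a+b)/2,np.linalg.norm(a-b)
print('gold',tri(ray(t,247,180),ray(sc,273,228.1)))
print('gold w',tri(ray(t,247,180),wray(c,290.5,98,s)))
E
```

```text
trig top [0.59893585 0.02595097 0.186     ] edges 0.021828022667016913 0.030069326516204822
grip top [0.59932354 0.06247574 0.2       ] 0.05125835843498502 0.07406260478871649 y-ext 0.585831041259852 0.6132314289944388
gold (array([0.59952409, 0.08772941, 0.07706038]), np.float64(0.005411615890653334))
gold w (array([0.5985057 , 0.08873192, 0.08215687]), np.float64(0.0076466368885076234))
```

The trigger top sits at w17 (241,97) and the grip top at (275,97). That puts the gun at x ≈ 0.599, the trigger face at y ≈ 0.021 and the grip back at y ≈ 0.074.

```bash
python3 - <<'E'
from h import *
to(.599,.050,.30,-0.5)
E
```

```text
t 32.2 shift [0.0826 0.0106 0.1196] turn [-0.0038 -0.0034  0.0011] F [-0.3  0.6  0.1] w 0.0869 pos [0.6819 0.0392 0.4194]
```

Emit:
arm_command(commands=[[100,[0.03,0.004,0.02],[0,0,0]],[100,[0.06,0.01,0.05],[0,0,0]],[100,[0.082,0.011,0.09],[0,0,0]],[100,[0.082,0.011,0.12],[0,0,0]],[100,[0.082,0.011,0.12],[0,0,0]],[100,[0.082,0.011,0.12],[0,0,0]],[100,[0.082,0.011,0.12],[0,0,0]],[100,[0.082,0.011,0.12],[0,0,0]],[100,[0.082,0.011,0.12],[0,0,0]],[100,[0.082,0.011,0.12],[0,0,0]]])

```text
time: 33.03
ee_pos: [0.6003, 0.0503, 0.3009]
eef_rot: [0.003, 1.0, -0.002, -0.001]
ft_force: [0.1, -0.1, 0.1]
width: 0.087
```

```bash
python3 - <<'E'
from h import *
to(.599,.050,.22,-0.5)
save('wrist','w18'); c=save('scene','s18'); a=cv2.imread('pics/s18.png'); cv2.imwrite('pics/s18c.png',cv2.resize(a[180:290,200:320],None,fx=5,fy=5,interpolation=cv2.INTER_CUBIC))
E
```

```text
t 33.03 shift [ 0.0012 -0.      0.0809] turn [-0.0035 -0.0014  0.0024] F [ 0.1 -0.1  0.1] w 0.087 pos [0.6003 0.0503 0.3009]
```

View pics/w18.png

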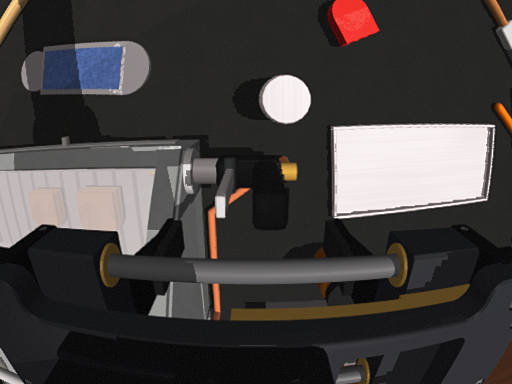

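View pics/s18c.png

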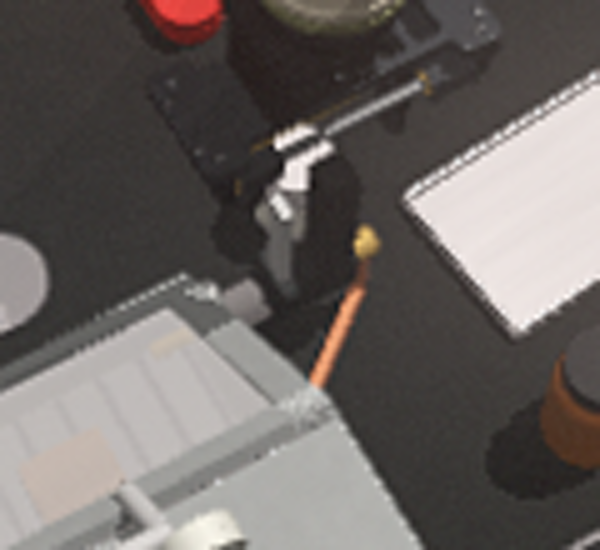

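```bash
python3 - <<'E'
from h import *
s=read_state(); c=camera('wrist')
print(wonz(c,216,207,s,.186),wonz(c,226,207,s,.186),wonz(c,253,212,s,.2),wonz(c,288,212,s,.2),wonz(c,270,228,s,.2))
E
```

```text
[0.59855885 0.02265566 0.186     ] [0.59855677 0.03020263 0.186     ] [0.59704346 0.05046492 0.2       ] [0.59725361 0.07501856 0.2       ] [0.60946047 0.06251829 0.2       ]
```

Emit:
arm_command(commands=[[100,[0.001,0,0.01],[0,0,0]],[100,[0.001,0,0.02],[0,0,0]],[100,[0.001,0,0.03],[0,0,0]],[100,[0.001,0,0.04],[0,0,0]],[100,[0.001,0,0.05],[0,0,0]],[100,[0.001,0,0.06],[0,0,0]],[100,[0.001,0,0.07],[0,0,0]],[100,[0.001,0,0.08],[0,0,0]],[100,[0.001,0.005,0.08],[0,0,0]],[100,[0.001,0.005,0.08],[0,0,0]]])

```text
time: 34.02
ee_pos: [0.598, 0.0564, 0.219]
eef_rot: [0.002, 1.0, -0.002, -0.002]
ft_force: [0.6, 0.6, -0.1]
width: 0.0869
```

Emit:
arm_command(commands=[[20,[0,0,0],[0,0,0]],[20,[0,0,0],[0,0,0]],[20,[0,0,0],[0,0,0]],[20,[0,0,0],[0,0,0]],[20,[0,0,0],[0,0,0]],[20,[0,0,0],[0,0,0]],[20,[0,0,0],[0,0,0]],[20,[0,0,0],[0,0,0]],[20,[0,0,0],[0,0,0]],[20,[0,0,0],[0,0,0]]], squeeze=30)

```text
time: 34.85
ee_pos: [0.5986, 0.0562, 0.2199]
eef_rot: [0.003, 1.0, -0.001, -0.001]
ft_force: [2.5, 3.3, 1.2]
width: 0.0375
```

```bash
python3 - <<'E'
from h import *
c=save('scene','s19'); s=read_state(); print(s['time'],s['width'],s['ft_force'],s['ee_pos']); a=cv2.imread('pics/s19.png'); cv2.imwrite('pics/s19c.png',cv2.resize(a[180:290,200:320],None,fx=5,fy=5,interpolation=cv2.INTER_CUBIC))
E
```

```text
34.9 0.03719028991418466 [2.76845643 2.68956935 1.62033985] [0.59855934 0.05618616 0.21992327]
```

View pics/s19c.png

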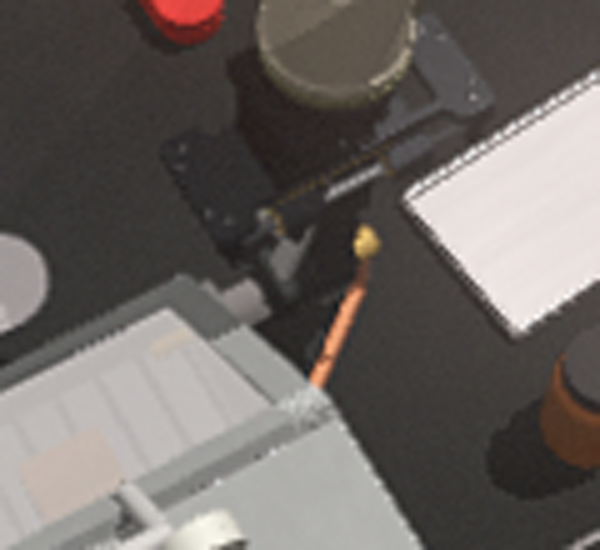

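The opening of 37 mm fits the trigger being home, so I hold it.

Emit:
arm_command(commands=[[20,[0,0,0],[0,0,0]],[20,[0,0,0],[0,0,0]],[20,[0,0,0],[0,0,0]],[20,[0,0,0],[0,0,0]],[20,[0,0,0],[0,0,0]],[20,[0,0,0],[0,0,0]],[20,[0,0,0],[0,0,0]],[20,[0,0,0],[0,0,0]],[20,[0,0,0],[0,0,0]],[20,[0,0,0],[0,0,0]]], squeeze=40)

```text
time: 35.73
ee_pos: [0.5986, 0.0564, 0.2199]
eef_rot: [0.002, 1.0, -0.001, -0.001]
ft_force: [3.1, 4.2, 0.9]
width: 0.037
```

Emit:
arm_command(commands=[[20,[0,0,0],[0,0,0]],[20,[0,0,0],[0,0,0]],[20,[0,0,0],[0,0,0]],[20,[0,0,0],[0,0,0]],[20,[0,0,0],[0,0,0]],[20,[0,0,0],[0,0,0]],[20,[0,0,0],[0,0,0]],[20,[0,0,0],[0,0,0]],[20,[0,0,0],[0,0,0]],[100,[0,0,0],[0,0,0]]], squeeze=40)

```text
time: 36.57
ee_pos: [0.5986, 0.0553, 0.22]
eef_rot: [0.003, 1.0, -0.002, -0.001]
ft_force: [2.7, -3.3, 4.1]
width: 0.0398
```

Emit:
arm_command(commands=[[100,[0,0,0],[0,0,0]],[100,[0,0,0],[0,0,0]],[100,[0,0,0],[0,0,0]],[100,[0,0,0],[0,0,0]],[100,[0,0,0],[0,0,0]],[100,[0,0,0],[0,0,0]],[100,[0,-0.005,0],[0,0,0]],[100,[0,-0.005,-0.005],[0,0,0]],[100,[0,-0.005,-0.02],[0,0,0]],[100,[0,-0.005,-0.04],[0,0,0]]])

```text
time: 37.4
ee_pos: [0.5975, 0.0502, 0.259]
eef_rot: [0.003, 1.0, -0.002, -0.003]
ft_force: [0.1, 0.0, 0.8]
width: 0.0868
```

```bash
python3 - <<'E'
from h import *
to(.77,-.216,.42,-90)
E
```

```text
t 37.4 shift [-0.173  -0.2659 -0.161 ] turn [-0.0083 -0.0016  1.5648] F [0.1 0.  0.8] w 0.0868 pos [0.5975 0.0502 0.259 ]
```

Emit:
arm_command(commands=[[100,[0,0,-0.04],[0,0,0]],[100,[0,0,-0.08],[0,0,0]],[100,[-0.01,0,-0.12],[0,0,0.1]],[90,[-0.03,-0.03,-0.161],[0,0,0.22]],[80,[-0.05,-0.06,-0.161],[0,0,0.34]],[70,[-0.07,-0.09,-0.161],[0,0,0.46]],[60,[-0.09,-0.12,-0.161],[0,0,0.58]],[60,[-0.11,-0.15,-0.161],[0,0,0.7]],[60,[-0.13,-0.18,-0.161],[0,0,0.82]],[60,[-0.15,-0.21,-0.161],[0,0,0.94]]])

```text
time: 38.23
ee_pos: [0.7483, -0.1607, 0.421]
eef_rot: [0.457, 0.889, -0.002, -0.001]
ft_force: [1.3, 0.3, 1.2]
width: 0.0538
```

```bash
python3 - <<'E'
from h import *
to(.77,-.216,.40,-90)
c=save('scene','s20'); a=cv2.imread('pics/s20.png'); cv2.imwrite('pics/s20c.png',cv2.resize(a[180:290,200:320],None,fx=5,fy=5,interpolation=cv2.INTER_CUBIC))
E
```

```text
t 38.23 shift [-0.0576 -0.0144  0.0211] turn [-0.0046  0.0022  0.6207] F [1.3 0.3 1.2] w 0.0538 pos [ 0.7483 -0.1607  0.421 ]
```

View pics/s20c.png

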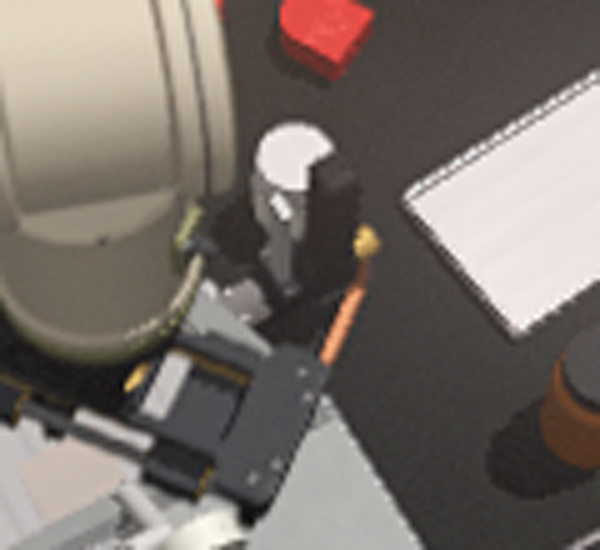

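Trigger (280,210 in the crop) has sprung back and the tin is in place. Now to the bar.

Emit:
arm_command(commands=[[60,[-0.02,-0.005,0],[0,0,0.12]],[60,[-0.04,-0.01,0],[0,0,0.24]],[60,[-0.058,-0.014,0],[0,0,0.36]],[60,[-0.058,-0.014,0.01],[0,0,0.48]],[60,[-0.058,-0.014,0.02],[-0.005,0.002,0.621]],[60,[-0.058,-0.014,0.021],[-0.005,0.002,0.621]],[60,[-0.058,-0.014,0.021],[-0.005,0.002,0.621]],[60,[-0.058,-0.014,0.021],[-0.005,0.002,0.621]],[60,[-0.058,-0.014,0.021],[-0.005,0.002,0.621]],[60,[-0.058,-0.014,0.021],[-0.005,0.002,0.621]]])

```text
time: 39.12
ee_pos: [0.7702, -0.2149, 0.4009]
eef_rot: [0.705, 0.709, 0.0, 0.001]
ft_force: [-0.1, -0.6, -0.1]
width: 0.052
```

```bash
python3 - <<'E'
from h import *
to(.77,-.216,.319,-90)
s=read_state();c=save('wrist','w21'); print(wonz(c,258,200,s,.268))
E
```

```text
t 39.12 shift [-0.0011 -0.0003  0.0819] turn [0.0016 0.0003 0.0065] F [-0.1 -0.6 -0.1] w 0.052 pos [ 0.7702 -0.2149  0.4009]
[ 0.77441937 -0.2141624   0.268     ]
```

View pics/w21.png

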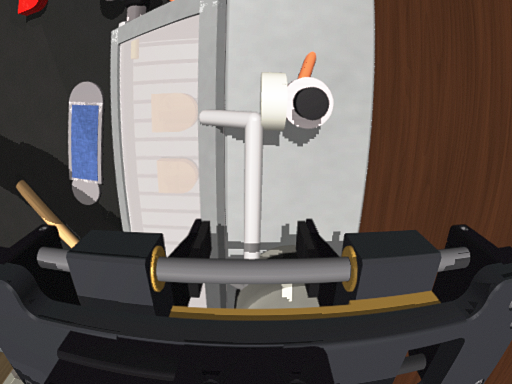

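The bar at (254,200) is centred, the heels are still in place and the door is shut. I open it the same way.

Emit:
arm_command(commands=[[60,[0,0,0.02],[0,0,0.006]],[60,[0,0,0.04],[0,0,0.006]],[60,[0,0,0.06],[0,0,0.006]],[60,[0,0,0.075],[0,0,0.006]],[60,[0,0,0.082],[0,0,0.006]],[35,[0,0,0.082],[0,0,0.006]],[35,[0,0,0.082],[0,0,0.006]],[35,[0,0,0.082],[0,0,0.006]],[35,[0,0,0.082],[0,0,0.006]],[35,[0,0,0.082],[0,0,0.006]]])

```text
time: 40.0
ee_pos: [0.7704, -0.2155, 0.3191]
eef_rot: [0.708, 0.706, 0.0, 0.001]
ft_force: [-0.5, -0.0, -0.6]
width: 0.0324
```

Emit:
arm_command(commands=[[35,[0,-0.009,-0.009],[0,0,0]],[35,[0,-0.018,-0.018],[0,0,0]],[35,[0,-0.028,-0.026],[0,0,0]],[35,[0,-0.038,-0.034],[0,0,0]],[35,[0,-0.048,-0.042],[0,0,0]],[35,[0,-0.059,-0.049],[0,0,0]],[35,[0,-0.07,-0.055],[0,0,0]],[35,[0,-0.082,-0.061],[0,0,0]],[35,[0,-0.093,-0.066],[0,0,0]],[35,[0,-0.105,-0.071],[0,0,0]]])

```text
time: 40.83
ee_pos: [0.6641, -0.2152, 0.3912]
eef_rot: [0.708, 0.707, 0.001, 0.001]
ft_force: [2.0, 0.7, 1.8]
width: 0.0304
```

Emit:
arm_command(commands=[[35,[0,-0.012,-0.004],[0,0,0]],[35,[0,-0.025,-0.008],[0,0,0]],[35,[0,-0.037,-0.011],[0,0,0]],[35,[0,-0.05,-0.013],[0,0,0]],[35,[0,-0.062,-0.015],[0,0,0]],[35,[0,-0.075,-0.016],[0,0,0]],[35,[0,-0.088,-0.017],[0,0,0]],[35,[0,-0.1,-0.017],[0,0,0]],[35,[0,-0.113,-0.016],[0,0,0]],[35,[0,-0.126,-0.015],[0,0,0]]])

```text
time: 41.67
ee_pos: [0.5375, -0.2153, 0.4047]
eef_rot: [0.708, 0.706, 0.001, 0.0]
ft_force: [0.4, 0.6, 0.0]
width: 0.0307
```

Emit:
arm_command(commands=[[35,[0,-0.013,0.002],[0,0,0]],[35,[0,-0.025,0.004],[0,0,0]],[35,[0,-0.038,0.007],[0,0,0]],[35,[0,-0.05,0.011],[0,0,0]],[35,[0,-0.062,0.015],[0,0,0]],[35,[0,-0.074,0.02],[0,0,0]],[35,[0,-0.086,0.025],[0,0,0]],[35,[0,-0.097,0.031],[0,0,0]],[35,[0,-0.108,0.037],[0,0,0]],[35,[0,-0.119,0.042],[0,0,0]]])

```text
time: 42.5
ee_pos: [0.4186, -0.215, 0.3616]
eef_rot: [0.708, 0.706, 0.001, -0.0]
ft_force: [0.4, -0.1, 0.4]
width: 0.0305
```

Emit:
arm_command(commands=[[35,[0,-0.003,0.002],[0,0,0]],[35,[0,-0.003,0.002],[0,0,0]],[60,[0,-0.002,0.002],[0,0,0]],[60,[0,0,0.002],[0,0,0]],[60,[0,0,0],[0,0,0]],[60,[0,0,-0.03],[0,0,0]],[60,[0,0,-0.07],[0,0,0]],[80,[0,0,-0.11],[0,0,0]],[80,[0,0,-0.13],[0,0,0]],[80,[0,0,-0.13],[0,0,0]]])

```text
time: 43.33
ee_pos: [0.4213, -0.2147, 0.496]
eef_rot: [0.708, 0.706, 0.001, 0.003]
ft_force: [1.4, -0.2, -0.5]
width: 0.0647
```

```bash
python3 - <<'E'
from h import *
to(.646,-.2,.42,0)
save('wrist','w22')
E
```

```text
t 43.33 shift [0.0152 0.2242 0.0772] turn [ 0.0029  0.0058 -1.5725] F [ 1.4 -0.2 -0.5] w 0.0647 pos [ 0.4213 -0.2147  0.496 ]
```

View pics/w22.png

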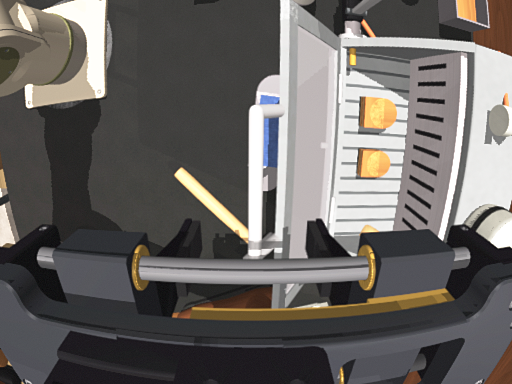

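Door open, heels at (378,113) and (374,163).

Emit:
arm_command(commands=[[80,[0,0.02,0],[0,0,-0.12]],[80,[0,0.05,0],[0,0,-0.24]],[80,[0,0.08,0],[0,0,-0.36]],[80,[0,0.11,0],[0,0,-0.48]],[80,[0,0.14,0],[0,0,-0.6]],[80,[0,0.17,0.01],[0,0,-0.72]],[80,[0,0.2,0.03],[0,0,-0.84]],[80,[0,0.225,0.05],[0,0,-0.96]],[80,[-0.01,0.225,0.077],[0,0,-1.08]],[80,[-0.02,0.225,0.077],[0,0,-1.2]]])

```text
time: 44.22
ee_pos: [0.646, -0.2337, 0.4062]
eef_rot: [0.182, 0.983, 0.0, -0.005]
ft_force: [-1.3, -1.2, -0.6]
width: 0.0694
```

```bash
python3 - <<'E'
from h import *
to(.647,-.249,.40,-0.5)
E
```

```text
t 44.22 shift [-0.0065 -0.0139  0.0061] turn [ 0.0004 -0.0104 -0.3567] F [-1.3 -1.2 -0.6] w 0.0694 pos [ 0.646  -0.2337  0.4062]
```

Emit:
arm_command(commands=[[76,[-0.003,-0.007,0],[0,0,-0.12]],[76,[-0.006,-0.014,0],[0,-0.005,-0.24]],[76,[-0.006,-0.014,0.006],[0,-0.01,-0.357]],[76,[-0.006,-0.014,0.006],[0,-0.01,-0.357]],[76,[-0.006,-0.014,0.006],[0,-0.01,-0.357]],[76,[-0.006,-0.014,0.006],[0,-0.01,-0.357]],[76,[-0.006,-0.014,0.006],[0,-0.01,-0.357]],[76,[-0.006,-0.014,0.006],[0,-0.01,-0.357]],[76,[-0.006,-0.014,0.006],[0,-0.01,-0.357]],[76,[-0.006,-0.014,0.006],[0,-0.01,-0.357]]])

```text
time: 45.05
ee_pos: [0.6457, -0.25, 0.409]
eef_rot: [0.008, 1.0, -0.001, 0.005]
ft_force: [-0.3, 0.5, -0.1]
width: 0.066
```

```bash
python3 - <<'E'
from h import *
s=read_state();c=save('wrist','w23'); heels(c,s,(180,120,360,220),.075)
to(.647,-.249,.121,-0.5)
E
```

```text
px [255. 153.] cen [ 651.3 -248.4] rect [ 653.8 -248.4] [50.7 61.8] 89.8 edges [(49.0, 2.0), (48.0, -91.0), (36.0, -178.0), (25.0, 107.0)]
px [319. 153.] cen [ 652.  -152.6] rect [ 654.9 -152.3] [68.7 59.4] 0.4 edges [(58.0, -92.0), (44.0, 179.0), (43.0, -1.0), (26.0, 107.0)]
t 45.1 shift [0.0017 0.0017 0.288 ] turn [-0.002   0.0106 -0.0074] F [0.4 0.1 0.5] w 0.0663 pos [ 0.6457 -0.2501  0.409 ]
```

View pics/w23.png

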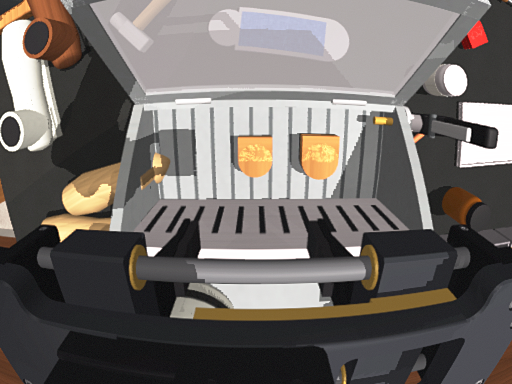

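The heels have not moved. I descend on the small one.

Emit:
arm_command(commands=[[76,[0,0.001,0.035],[0,0.01,-0.007]],[76,[0,0.001,0.075],[0,0.01,-0.007]],[76,[0,0.001,0.115],[0,0.01,-0.007]],[76,[0,0.001,0.155],[0,0.01,-0.007]],[76,[0,0.001,0.19],[0,0.01,-0.007]],[76,[0,0.001,0.22],[0,0.01,-0.007]],[76,[0,0.001,0.25],[0,0.01,-0.007]],[76,[0,0.001,0.275],[0,0.01,-0.007]],[76,[0,0.001,0.287],[0,0.01,-0.007]],[76,[0,0.001,0.287],[0,0.01,-0.007]]])

```text
time: 45.93
ee_pos: [0.6475, -0.249, 0.119]
eef_rot: [0.004, 1.0, -0.0, -0.002]
ft_force: [-0.1, 0.9, -0.5]
width: 0.0663
```

Emit:
arm_command(commands=[[40,[0,0,0],[0,0,0]],[40,[0,0,0],[0,0,0]],[40,[0,0,0],[0,0,0]],[40,[0,0,0],[0,0,0]],[40,[0,0,0],[0,0,0]],[40,[0,0,0],[0,0,0]],[40,[0,0,-0.02],[0,0,0]],[40,[0,0,-0.05],[0,0,0]],[40,[0,0,-0.09],[0,0,0]],[40,[0,0,-0.13],[0,0,0]]], squeeze=20)

```text
time: 46.77
ee_pos: [0.648, -0.2494, 0.2534]
eef_rot: [0.005, 1.0, -0.001, -0.0]
ft_force: [-0.2, -0.3, 0.0]
width: 0.0499
```

```bash
python3 - <<'E'
from h import *
t=camera('top')
im=t['pixels']; m=(im.min(2)>200).astype(np.uint8)*255; m[:150]=0; m[215:]=0; m[:,:130]=0; m[:,238:]=0
cs,_=cv2.findContours(m,cv2.RETR_EXTERNAL,cv2.CHAIN_APPROX_NONE); k=max(cs,key=cv2.contourArea)
P=np.array([onz(t,u,v,.010)[:2] for u,v in k[:,0]],np.float32)*1000; print(cv2.minAreaRect(P))
to(.6,.1,.4,0); save('wrist','w24')
E
```

```text
((606.1795654296875, 299.90985107421875), (130.83470153808594, 284.9029846191406), 4.433535575866699)
t 46.82 shift [ 0.052   0.3498 -0.1391] turn [-0.0054  0.0107 -0.0091] F [ 0.9 -1.   7.1] w 0.0497 pos [ 0.6503 -0.251   0.2633]
```

View pics/w24.png

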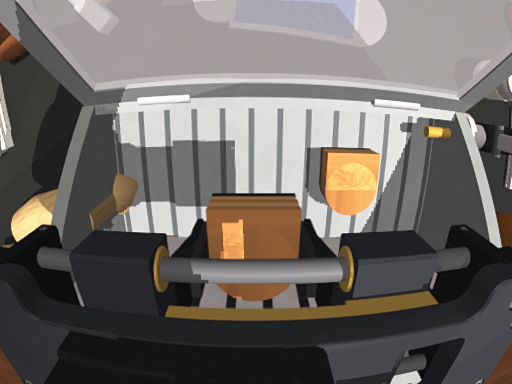

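Tray measured at centre (0.606, 0.300), turned about 4.4°. I carry the small heel to the near end.

```bash
python3 - <<'E'
from h import *
t=camera('top'); print('jar',onz(t,224,136,.1),onz(t,224,146,.05))
to(.605,.2345,.40,4.4)
E
```

```text
jar [0.74101821 0.16253804 0.1       ] [0.72417227 0.16565916 0.05      ]
t 46.92 shift [ 0.048   0.4841 -0.1458] turn [-0.0042  0.0071 -0.0858] F [-0.5  0.7 -2.6] w 0.05 pos [ 0.6497 -0.2505  0.2565]
```

Emit:
arm_command(commands=[[40,[0,0,-0.03],[0,0,0]],[40,[0,0,-0.07],[0,0,0]],[40,[0,0,-0.11],[0,0,0]],[40,[0,0.01,-0.14],[0,0,0]],[40,[0,0.04,-0.15],[0,0,0]],[40,[0,0.08,-0.15],[0,0,0]],[40,[0.01,0.12,-0.15],[0,0.01,0]],[40,[0.02,0.16,-0.15],[0,0.01,-0.02]],[40,[0.02,0.2,-0.15],[0,0.01,-0.04]],[40,[0.03,0.24,-0.15],[0,0.01,-0.06]]])

```text
time: 47.75
ee_pos: [0.6204, -0.0066, 0.4001]
eef_rot: [-0.026, 1.0, -0.001, -0.005]
ft_force: [0.9, 0.3, -0.3]
width: 0.0496
```

```bash
python3 - <<'E'
from h import *
to(.605,.2345,.25,4.4)
E
```

```text
t 47.75 shift [0.001  0.2418 0.1497] turn [-0.0015 -0.011  -0.024 ] F [ 0.9  0.3 -0.3] w 0.0496 pos [ 0.6204 -0.0066  0.4001]
```

Emit:
arm_command(commands=[[40,[0,0.035,0],[0,-0.005,-0.01]],[40,[0,0.075,0],[0,-0.011,-0.024]],[40,[0.001,0.115,0],[0,-0.011,-0.024]],[40,[0.001,0.155,0],[0,-0.011,-0.024]],[40,[0.001,0.195,0.01],[0,-0.011,-0.024]],[40,[0.001,0.225,0.03],[0,-0.011,-0.024]],[40,[0.001,0.242,0.06],[0,-0.011,-0.024]],[40,[0.001,0.242,0.1],[0,-0.011,-0.024]],[40,[0.001,0.242,0.13],[0,-0.011,-0.024]],[40,[0.001,0.242,0.15],[0,-0.011,-0.024]]])

```text
time: 48.58
ee_pos: [0.6039, 0.2324, 0.2461]
eef_rot: [-0.038, 0.999, -0.002, -0.002]
ft_force: [0.5, -0.5, -1.1]
width: 0.05
```

```bash
python3 - <<'E'
from h import *
to(.605,.2345,.079,4.4); save('wrist','w25')
E
```

```text
t 48.58 shift [-0.0019  0.0026  0.1671] turn [-0.0037 -0.0038 -0.0006] F [ 0.5 -0.5 -1.1] w 0.05 pos [0.6039 0.2324 0.2461]
```

View pics/w25.png

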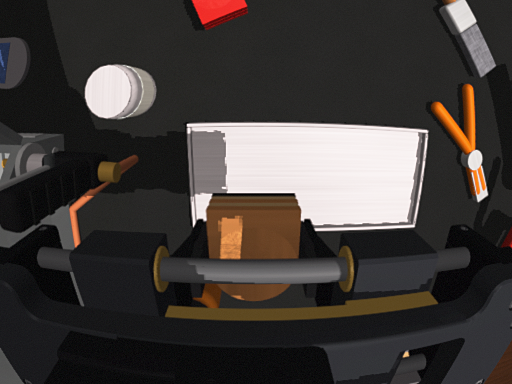

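```bash
python3 - <<'E'
from h import *
s=read_state(); c=camera('wrist')
q=[wonz(c,*p,s,.014)[:2] for p in [(188,124),(427,129),(414,227),(192,228)]]; print(np.round(q,3), np.mean(q,0))
to(.605,.2345,.079,4.4)
E
```

```text
[[0.553 0.156]
 [0.531 0.437]
 [0.659 0.448]
 [0.677 0.162]] [0.60499766 0.30084205]
t 48.68 shift [-0.0026  0.0032  0.1672] turn [-0.0046 -0.006  -0.0013] F [-1.3 -0.1 -0.6] w 0.0498 pos [0.6036 0.232  0.2462]
```

Emit:
arm_command(commands=[[40,[0,0,0.035],[0,0,0]],[40,[0,0,0.07],[0,0,0]],[40,[0,0,0.1],[0,0,0]],[40,[0,0,0.125],[0,0,0]],[40,[0,0,0.145],[0,0,0]],[40,[0,0,0.157],[0,0,0]],[40,[0,0,0.162],[0,0,0]],[40,[0,0,0.163],[0,0,0]],[40,[0,0,0.163],[0,0,0]],[40,[0,0,0.163],[0,0,0]]])

```text
time: 49.52
ee_pos: [0.607, 0.2323, 0.0898]
eef_rot: [-0.038, 0.999, -0.0, 0.002]
ft_force: [0.3, -0.2, -0.5]
width: 0.0498
```

Emit:
arm_command(commands=[[40,[0,0,0.004],[0,0,0]],[40,[0,0,0.008],[0,0,0]],[40,[0,0,0.01],[0,0,0]],[40,[0,0,0.011],[0,0,0]],[40,[0,0,0.011],[0,0,0]],[40,[0,0,0.011],[0,0,0]],[40,[0,0,0.011],[0,0,0]],[40,[0,0,0.011],[0,0,0]],[40,[0,0,0.011],[0,0,0]],[40,[0,0,0.011],[0,0,0]]])

```text
time: 50.35
ee_pos: [0.6076, 0.2324, 0.0804]
eef_rot: [-0.038, 0.999, 0.0, 0.002]
ft_force: [-6.7, -2.2, 23.0]
width: 0.0502
```

Emit:
arm_command(commands=[[40,[0,0,-0.001],[0,0,0]],[40,[0,0,-0.002],[0,0,0]],[60,[0,0,-0.002],[0,0,0]],[70,[0,0,-0.002],[0,0,0]],[76,[0,0,-0.002],[0,0,0]],[76,[0,0,-0.002],[0,0,0]],[76,[0,0,-0.002],[0,0,0]],[76,[0,0,-0.03],[0,0,0]],[76,[0,0,-0.07],[0,0,0]],[76,[0,0,-0.11],[0,0,0]]])

```text
time: 51.18
ee_pos: [0.6051, 0.2318, 0.1873]
eef_rot: [-0.037, 0.999, -0.002, -0.001]
ft_force: [1.7, 0.4, 0.1]
width: 0.0659
```

Emit:
arm_command(commands=[[80,[0,0,-0.04],[0,0,0]],[80,[0,0,-0.08],[0,0,0]],[80,[0,0,-0.12],[0,0,0]],[90,[0,0,-0.16],[0,0,0]],[90,[0,0,-0.2],[0,0,0]],[90,[0,0,-0.22],[0,0,0]],[90,[0,0,-0.22],[0,0,0]],[90,[0,-0.03,-0.22],[0,0,0]],[90,[0,-0.07,-0.22],[0,0,0]],[90,[0,-0.1,-0.22],[0,0,0]]])

```text
time: 52.02
ee_pos: [0.613, 0.1304, 0.4066]
eef_rot: [-0.037, 0.999, -0.001, 0.0]
ft_force: [1.3, -1.3, 0.5]
width: 0.078
```

```bash
python3 - <<'E'
from h import *
s=read_state();c=save('wrist','w26'); heels(c,s,(180,60,400,240),.032)
to(.647,-.152,.40,-0.5)
E
```

```text
px [274. 232.] cen [754.5 177.7] rect [753.1 172.4] [33.  61.8] 3.9 edges [(35.0, -159.0), (30.0, 67.0), (29.0, -82.0), (29.0, -37.0)]
px [316. 150.] cen [608.7 230.8] rect [610.9 231.5] [61.4 50.1] 6.0 edges [(51.0, 8.0), (48.0, -88.0), (31.0, -173.0), (23.0, 112.0)]
px [224. 142.] cen [605.5  82.6] rect [604.6  83.2] [24.4 23.9] 2.8 edges [(22.0, -86.0), (21.0, 175.0), (21.0, 89.0), (19.0, -2.0)]
t 52.07 shift [-0.0152 -0.2762  0.0089] turn [-0.0052  0.0019  0.0748] F [ 1.  -5.6  0.8] w 0.0784 pos [0.6136 0.1227 0.4074]
```

View pics/w26.png

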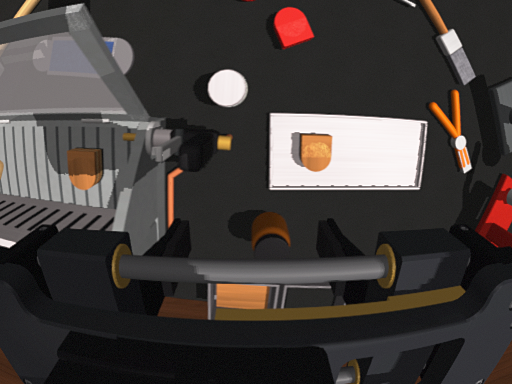

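The small heel is flat in the tray at (316,151). The big one is at (85,165) in the cabinet, and I fetch it now.

Emit:
arm_command(commands=[[90,[0,-0.035,0],[0,0,0]],[90,[-0.002,-0.075,0],[0,0,0.02]],[90,[-0.005,-0.115,0],[0,0,0.04]],[90,[-0.008,-0.155,0],[0,0,0.06]],[90,[-0.011,-0.195,0],[0,0,0.075]],[90,[-0.015,-0.235,0],[0,0,0.075]],[90,[-0.015,-0.265,0],[0,0,0.075]],[90,[-0.015,-0.275,0.008],[0,0,0.075]],[90,[-0.015,-0.275,0.008],[0,0,0.075]],[90,[-0.015,-0.275,0.008],[0,0,0.075]]])

```text
time: 52.9
ee_pos: [0.6486, -0.1398, 0.3986]
eef_rot: [0.0, 1.0, -0.0, -0.0]
ft_force: [-0.2, 1.5, -0.3]
width: 0.0783
```

```bash
python3 - <<'E'
from h import *
s=read_state();c=save('wrist','w27'); heels(c,s,(200,120,330,220),.077)
to(.647,-.152,.122,-0.5)
E
```

```text
px [245. 156.] cen [ 651.9 -151.9] rect [ 653.9 -151.8] [56.4 68.4] 88.8 edges [(53.0, -90.0), (52.0, 0.0), (46.0, -180.0), (25.0, 53.0)]
t 52.95 shift [ 0.0021 -0.0133  0.2771] turn [-0.0005  0.0006  0.0104] F [0.3 1.  0.2] w 0.0781 pos [ 0.649  -0.1386  0.3991]
```

View pics/w27.png

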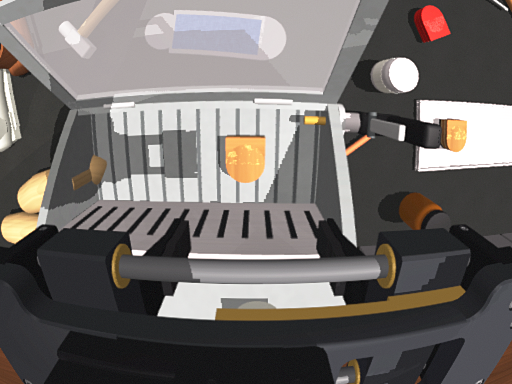

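Emit:
arm_command(commands=[[90,[0.001,-0.006,0],[0,0,0.01]],[90,[0.002,-0.013,0.03],[0,0,0.01]],[90,[0.002,-0.013,0.07],[0,0,0.01]],[90,[0.002,-0.013,0.11],[0,0,0.01]],[90,[0.002,-0.013,0.15],[0,0,0.01]],[90,[0.002,-0.013,0.18],[0,0,0.01]],[90,[0.002,-0.013,0.2],[0,0,0.01]],[90,[0.002,-0.013,0.22],[0,0,0.01]],[90,[0.002,-0.013,0.22],[0,0,0.01]],[90,[0.002,-0.013,0.22],[0,0,0.01]]])

```text
time: 53.78
ee_pos: [0.647, -0.1524, 0.1796]
eef_rot: [0.004, 1.0, -0.001, 0.0]
ft_force: [-0.0, 0.2, 0.9]
width: 0.0782
```

```bash
python3 - <<'E'
from h import *
to(.647,-.152,.122,-0.5)
E
```

```text
t 53.78 shift [0.0001 0.0005 0.0576] turn [-0.0011  0.0003  0.0003] F [-0.   0.2  0.9] w 0.0782 pos [ 0.647  -0.1524  0.1796]
```

Emit:
arm_command(commands=[[90,[0,0,0.02],[0,0,0]],[90,[0,0,0.04],[0,0,0]],[90,[0,0,0.052],[0,0,0]],[90,[0,0,0.058],[0,0,0]],[90,[0,0,0.058],[0,0,0]],[40,[0,0,0.058],[0,0,0]],[40,[0,0,0.058],[0,0,0]],[40,[0,0,0.058],[0,0,0]],[40,[0,0,0.058],[0,0,0]],[40,[0,0,0.058],[0,0,0]]], squeeze=20)

```text
time: 54.62
ee_pos: [0.6475, -0.1536, 0.1225]
eef_rot: [0.005, 1.0, -0.001, 0.001]
ft_force: [-0.9, -0.3, 2.9]
width: 0.0559
```

Emit:
arm_command(commands=[[40,[0,0,0],[0,0,0]],[40,[0,0,0],[0,0,0]],[40,[0,0,-0.02],[0,0,0]],[40,[0,0,-0.05],[0,0,0]],[40,[0,0,-0.09],[0,0,0]],[40,[0,0,-0.13],[0,0,0]],[40,[0,0,-0.17],[0,0,0]],[40,[0,0,-0.21],[0,0,0]],[40,[0,0,-0.25],[0,0,0]],[40,[0,0,-0.28],[0,0,0]]])

```text
time: 55.45
ee_pos: [0.6465, -0.1536, 0.4053]
eef_rot: [0.005, 1.0, -0.001, 0.002]
ft_force: [0.3, -0.5, -1.3]
width: 0.0556
```

Emit:
arm_command(commands=[[40,[0,0.03,0],[0,0,0]],[40,[0,0.07,0],[0,0,0]],[40,[0.01,0.11,0],[0,0,-0.02]],[40,[0.02,0.15,0],[0,0,-0.04]],[40,[0.03,0.19,0],[0,0,-0.06]],[40,[0.04,0.23,0],[0,0,-0.08]],[40,[0.045,0.27,0],[0,0,-0.085]],[40,[0.05,0.31,0],[0,0,-0.085]],[40,[0.05,0.35,0],[0,0,-0.085]],[40,[0.05,0.39,0],[0,0,-0.085]]])

```text
time: 56.28
ee_pos: [0.5998, 0.2391, 0.4011]
eef_rot: [-0.038, 0.999, -0.001, 0.001]
ft_force: [1.2, -0.1, -1.0]
width: 0.056
```

```bash
python3 - <<'E'
from h import *
to(.595,.3645,.40,4.4)
E
```

```text
t 56.28 shift [-0.0046  0.1254  0.001 ] turn [-0.0011  0.0012 -0.0014] F [ 1.2 -0.1 -1. ] w 0.056 pos [0.5998 0.2391 0.4011]
```

Emit:
arm_command(commands=[[40,[0,0.03,0],[0,0,0]],[40,[-0.002,0.06,0],[0,0,0]],[40,[-0.005,0.09,0.01],[0,0,0]],[40,[-0.005,0.115,0.03],[0,0,0]],[40,[-0.005,0.125,0.06],[0,0,0]],[40,[-0.005,0.125,0.1],[0,0,0]],[40,[-0.005,0.125,0.14],[0,0,0]],[40,[-0.005,0.125,0.17],[0,0,0]],[40,[-0.005,0.125,0.17],[0,0,0]],[40,[-0.005,0.125,0.17],[0,0,0]]])

```text
time: 57.12
ee_pos: [0.5958, 0.3616, 0.23]
eef_rot: [-0.038, 0.999, -0.002, -0.001]
ft_force: [0.6, 0.7, -0.1]
width: 0.0563
```

```bash
python3 - <<'E'
from h import *
to(.595,.3645,.085,4.4); save('wrist','w28')
E
```

```text
t 57.12 shift [0.0004 0.0034 0.1449] turn [-0.0034 -0.0013 -0.0017] F [ 0.6  0.7 -0.1] w 0.0563 pos [0.5958 0.3616 0.23  ]
```

View pics/w28.png

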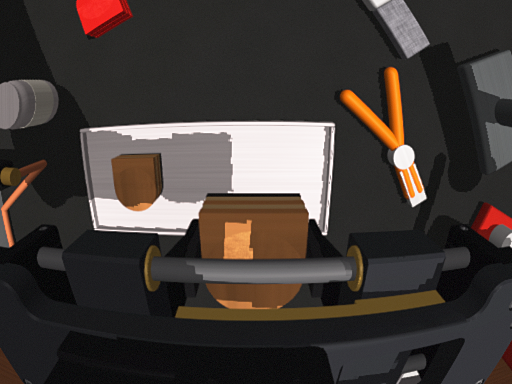

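Emit:
arm_command(commands=[[40,[0,0.002,0.035],[0,0,0]],[40,[0,0.002,0.065],[0,0,0]],[40,[0,0.002,0.095],[0,0,0]],[40,[0,0.002,0.12],[0,0,0]],[40,[0,0.002,0.135],[0,0,0]],[40,[0,0.002,0.141],[0,0,0]],[40,[0,0.002,0.144],[0,0,0]],[40,[0,0.002,0.144],[0,0,0]],[40,[0,0.002,0.144],[0,0,0]],[40,[0,0.002,0.144],[0,0,0]]])

```text
time: 58.0
ee_pos: [0.5973, 0.3642, 0.0888]
eef_rot: [-0.038, 0.999, -0.0, 0.002]
ft_force: [0.2, 0.1, -0.1]
width: 0.0558
```

Emit:
arm_command(commands=[[40,[0,0,0.002],[0,0,0]],[40,[0,0,0.004],[0,0,0]],[40,[0,0,0.0055],[0,0,0]],[40,[0,0,0.0065],[0,0,0]],[40,[0,0,0.0065],[0,0,0]],[40,[0,0,0.0065],[0,0,0]],[60,[0,0,0.0065],[0,0,0]],[75,[0,0,0.0065],[0,0,0]],[85,[0,0,0.0065],[0,0,0]],[85,[0,0,0.0065],[0,0,0]]])

```text
time: 58.83
ee_pos: [0.5965, 0.3638, 0.0803]
eef_rot: [-0.038, 0.999, -0.001, 0.001]
ft_force: [0.1, 1.9, 0.4]
width: 0.0682
```

Emit:
arm_command(commands=[[85,[0,0,0],[0,0,0]],[85,[0,0,0],[0,0,0]],[85,[0,0,-0.02],[0,0,0]],[85,[0,0,-0.05],[0,0,0]],[85,[0,0,-0.09],[0,0,0]],[85,[0,0,-0.13],[0,0,0]],[85,[0,0,-0.17],[0,0,0]],[85,[0,0,-0.21],[0,0,0]],[85,[0,0,-0.25],[0,0,0]],[85,[0,0,-0.29],[0,0,0]]])

```text
time: 59.67
ee_pos: [0.5957, 0.3639, 0.3726]
eef_rot: [-0.038, 0.999, -0.001, 0.001]
ft_force: [1.5, 0.7, 0.2]
width: 0.074
```

Emit:
arm_command(commands=[[80,[0,0,-0.03],[0,0,0]],[70,[0,-0.02,-0.06],[0,0,0]],[60,[0,-0.05,-0.09],[0,0,0]],[60,[0.02,-0.09,-0.1],[0,0,0]],[60,[0.04,-0.12,-0.1],[0,0,0]],[60,[0.06,-0.15,-0.1],[0,0,0]],[60,[0.08,-0.15,-0.1],[0,0,0]],[60,[0.08,-0.15,-0.1],[0,0,0]],[60,[0.08,-0.15,-0.1],[0,0,0]],[60,[0.08,-0.15,-0.1],[0,0,0]]])

```text
time: 60.5
ee_pos: [0.5275, 0.2095, 0.4704]
eef_rot: [-0.038, 0.999, -0.001, 0.001]
ft_force: [1.0, -0.3, 0.1]
width: 0.0523
```

```bash
python3 - <<'E'
from h import *
s=read_state();c=save('wrist','w29'); heels(c,s,(240,60,400,240),.032)
to(.43,-.1,.48,-90)
E
```

```text
px [330. 186.] cen [599.7 362.9] rect [602.3 362.8] [68.5 59.7] 4.9 edges [(56.0, 10.0), (49.0, -85.0), (42.0, -176.0), (24.0, 99.0)]
px [262. 184.] cen [606.8 231.7] rect [609.1 231.9] [64.6 49. ] 4.4 edges [(53.0, 6.0), (46.0, -88.0), (43.0, -174.0), (21.0, 100.0)]
px [393. 145.] cen [515.7 471.5] rect [511.  466.8] [88.1 55.4] 10.5 edges [(88.0, -168.0), (79.0, 55.0), (55.0, 10.0), (47.0, -125.0)]
t 60.55 shift [ 0.121  -0.3013 -0.0094] turn [-7.0000e-04  2.6000e-03  1.6471e+00] F [0.2 0.2 0.8] w 0.0523 pos [0.5277 0.2096 0.4701]
```

View pics/w29.png

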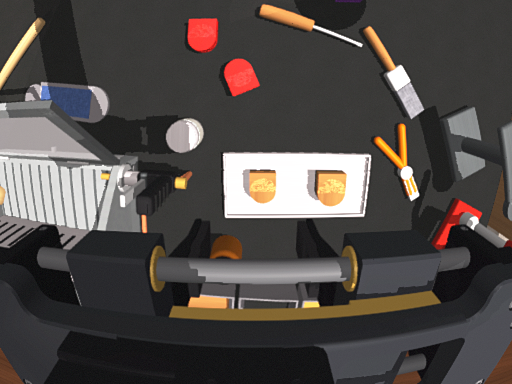

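Both heels lie in the tray at (263,187) and (331,187). Last, the door.

Emit:
arm_command(commands=[[60,[0.01,-0.03,-0.01],[0,0,0.12]],[60,[0.02,-0.06,-0.01],[0,0,0.24]],[60,[0.04,-0.09,-0.01],[0,0,0.36]],[60,[0.06,-0.12,-0.01],[0,0,0.48]],[60,[0.07,-0.15,-0.01],[0,0,0.6]],[60,[0.08,-0.18,-0.01],[0,0,0.72]],[60,[0.09,-0.21,-0.01],[0,0,0.84]],[60,[0.1,-0.24,-0.01],[0,0,0.96]],[60,[0.11,-0.27,-0.01],[0,0,1.08]],[60,[0.12,-0.3,-0.01],[0,0,1.2]]])

```text
time: 61.38
ee_pos: [0.4303, -0.1006, 0.4809]
eef_rot: [0.536, 0.844, -0.001, 0.001]
ft_force: [1.0, 0.3, -0.1]
width: 0.0519
```

```bash
python3 - <<'E'
from h import *
to(.423,-.216,.46,-90)
E
```

```text
t 61.38 shift [-0.1012 -0.0558  0.0212] turn [0.0007 0.0027 0.4401] F [ 1.   0.3 -0.1] w 0.0519 pos [ 0.4303 -0.1006  0.4809]
```

Emit:
arm_command(commands=[[60,[-0.03,-0.015,0],[0,0,0.12]],[60,[-0.06,-0.03,0],[0,0,0.24]],[60,[-0.09,-0.045,0],[0,0,0.36]],[60,[-0.101,-0.056,0.01],[0,0,0.44]],[60,[-0.101,-0.056,0.021],[0,0,0.44]],[60,[-0.101,-0.056,0.021],[0,0,0.44]],[60,[-0.101,-0.056,0.021],[0,0,0.44]],[60,[-0.101,-0.056,0.021],[0,0,0.44]],[60,[-0.101,-0.056,0.021],[0,0,0.44]],[60,[-0.101,-0.056,0.021],[0,0,0.44]]])

```text
time: 62.22
ee_pos: [0.4238, -0.214, 0.4604]
eef_rot: [0.704, 0.71, 0.0, 0.001]
ft_force: [-0.4, -0.0, 0.4]
width: 0.0528
```

```bash
python3 - <<'E'
from h import *
to(.423,-.216,.363,-90); save('wrist','w30')
E
```

```text
t 62.22 shift [-0.0018 -0.001   0.0974] turn [0.0019 0.0017 0.0081] F [-0.4 -0.   0.4] w 0.0528 pos [ 0.4238 -0.214   0.4604]
```

View pics/w30.png

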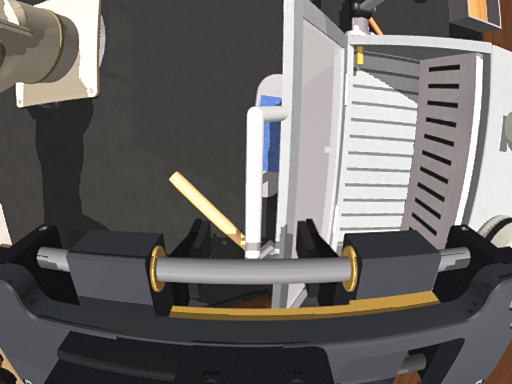

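The bar at (255,190) is centred. Descend and swing it shut.

Emit:
arm_command(commands=[[60,[0,-0.001,0.03],[0,0,0.008]],[60,[0,-0.001,0.06],[0,0,0.008]],[60,[0,-0.001,0.085],[0,0,0.008]],[60,[0,-0.001,0.097],[0,0,0.008]],[60,[0,-0.001,0.097],[0,0,0.008]],[35,[0,-0.001,0.097],[0,0,0.008]],[35,[0,-0.001,0.097],[0,0,0.008]],[35,[0,-0.001,0.097],[0,0,0.008]],[35,[0,-0.001,0.097],[0,0,0.008]],[35,[0,-0.001,0.097],[0,0,0.008]]])

```text
time: 63.1
ee_pos: [0.4227, -0.215, 0.3636]
eef_rot: [0.708, 0.706, 0.0, 0.001]
ft_force: [-0.7, 0.3, 0.3]
width: 0.0323
```

Emit:
arm_command(commands=[[35,[0,0.011,-0.007],[0,0,0]],[35,[0,0.022,-0.013],[0,0,0]],[35,[0,0.033,-0.018],[0,0,0]],[35,[0,0.045,-0.023],[0,0,0]],[35,[0,0.057,-0.028],[0,0,0]],[35,[0,0.069,-0.032],[0,0,0]],[35,[0,0.081,-0.035],[0,0,0]],[35,[0,0.093,-0.038],[0,0,0]],[35,[0,0.105,-0.04],[0,0,0]],[35,[0,0.118,-0.041],[0,0,0]]])

```text
time: 63.93
ee_pos: [0.5411, -0.215, 0.4045]
eef_rot: [0.708, 0.707, -0.0, 0.001]
ft_force: [-0.5, -0.8, 1.9]
width: 0.0305
```

Emit:
arm_command(commands=[[35,[0,0.013,-0.001],[0,0,0]],[35,[0,0.025,-0.002],[0,0,0]],[35,[0,0.038,-0.002],[0,0,0]],[35,[0,0.05,-0.001],[0,0,0]],[35,[0,0.063,0],[0,0,0]],[35,[0,0.075,0.002],[0,0,0]],[35,[0,0.088,0.005],[0,0,0]],[35,[0,0.1,0.008],[0,0,0]],[35,[0,0.112,0.011],[0,0,0]],[35,[0,0.124,0.016],[0,0,0]]])

```text
time: 64.77
ee_pos: [0.6654, -0.215, 0.3883]
eef_rot: [0.708, 0.707, -0.0, 0.001]
ft_force: [0.2, -1.3, 0.1]
width: 0.0307
```

Emit:
arm_command(commands=[[35,[0,0.012,0.004],[0,0,0]],[35,[0,0.023,0.01],[0,0,0]],[35,[0,0.034,0.016],[0,0,0]],[35,[0,0.045,0.022],[0,0,0]],[35,[0,0.056,0.029],[0,0,0]],[35,[0,0.066,0.036],[0,0,0]],[35,[0,0.076,0.044],[0,0,0]],[35,[0,0.085,0.052],[0,0,0]],[35,[0,0.095,0.061],[0,0,0]],[35,[0,0.104,0.07],[0,0,0]]])

```text
time: 65.6
ee_pos: [0.7693, -0.2153, 0.3177]
eef_rot: [0.708, 0.707, -0.0, 0.001]
ft_force: [0.5, 0.3, -0.1]
width: 0.0306
```

Emit:
arm_command(commands=[[45,[0,0,0],[0,0,0]],[60,[0,0,0],[0,0,0]],[60,[0,0,0],[0,0,0]],[60,[0,0,0],[0,0,0]],[60,[0,0,-0.03],[0,0,0]],[60,[0,0,-0.07],[0,0,0]],[60,[0,0,-0.11],[0,0,0]],[60,[0,0,-0.14],[0,0,0]],[60,[0,0,-0.14],[0,0,0]],[60,[0,0,-0.14],[0,0,0]]])

```text
time: 66.43
ee_pos: [0.7679, -0.2162, 0.4617]
eef_rot: [0.708, 0.706, 0.001, 0.004]
ft_force: [0.9, -0.3, -0.2]
width: 0.0523
```

```bash
python3 - <<'E'
from h import *
to(.45,0.2,.45,-45); save('wrist','w31'); save('scene','s31'); save('top','t31')
E
```

```text
t 66.43 shift [ 0.4157 -0.3188  0.008 ] turn [ 0.0038  0.0064 -0.7873] F [ 0.9 -0.3 -0.2] w 0.0523 pos [ 0.7679 -0.2162  0.4617]
```

View pics/w31.png

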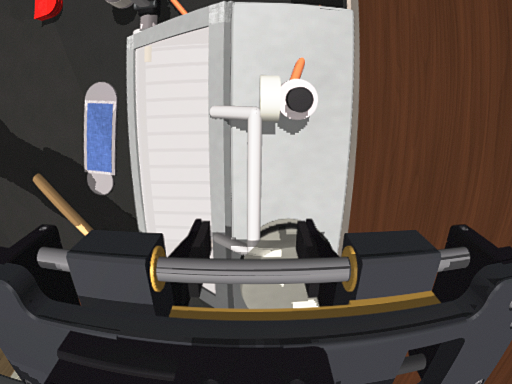

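The door is shut. I move the arm aside for a final check.

Emit:
arm_command(commands=[[60,[0.02,-0.03,0],[0,0,-0.1]],[60,[0.04,-0.06,0],[0,0,-0.2]],[60,[0.07,-0.09,0],[0,0,-0.3]],[60,[0.1,-0.12,0],[0,0,-0.4]],[60,[0.13,-0.15,0],[0,0,-0.5]],[60,[0.16,-0.18,0],[0,0,-0.6]],[60,[0.18,-0.21,0],[0,0,-0.7]],[60,[0.2,-0.24,0],[0,0,-0.78]],[60,[0.2,-0.27,0],[0,0,-0.78]],[60,[0.2,-0.29,0],[0,0,-0.78]]])

```text
time: 67.42
ee_pos: [0.4765, -0.0116, 0.4548]
eef_rot: [0.383, 0.924, -0.002, -0.0]
ft_force: [-1.9, 0.5, 0.7]
width: 0.0523
```

Emit:
arm_command(commands=[[60,[0,0,0],[0,0,0]],[60,[0,0,0],[0,0,0]],[60,[0,0,0],[0,0,0]],[60,[0,0,0],[0,0,0]],[60,[0,0,0],[0,0,0]],[60,[0,0,0],[0,0,0]],[60,[0,0,0],[0,0,0]],[60,[0,0,0],[0,0,0]],[60,[0,0,0],[0,0,0]],[60,[0,0,0],[0,0,0]]])

```text
time: 68.25
ee_pos: [0.479, -0.015, 0.4577]
eef_rot: [0.386, 0.922, -0.001, 0.001]
ft_force: [0.3, 0.2, 0.3]
width: 0.0521
```

```bash
python3 - <<'E'
from h import *
save('scene','s32'); save('top','t32'); s=read_state(); print(s['time'],s['ee_pos'],s['ft_force'])
t=camera('top'); heels(t,None,(145,160,228,205),.034)
a=cv2.imread('pics/top0.png').astype(int); b=cv2.imread('pics/t32.png').astype(int)
d=(np.abs(a-b).max(2)>60).astype(np.uint8); cv2.imwrite('pics/diff.png',np.hstack([b.astype(np.uint8)[60:330,60:460],np.repeat(d[60:330,60:460,None]*255,3,2)]))
E
```

```text
68.35 [ 0.47893233 -0.01494778  0.4577653 ] [-0.78698584 -0.50258042 -0.10829219]
px [166. 183.] cen [597.7 360.6] rect [599.7 360.4] [64.6 54.3] 2.9 edges [(54.0, -89.0), (49.0, 7.0), (45.0, -177.0), (23.0, 52.0)]
px [205. 182.] cen [604.8 229.2] rect [606.6 228.4] [59.8 47.6] 1.8 edges [(47.0, -85.0), (45.0, -178.0), (42.0, 6.0), (22.0, 51.0)]
```

View pics/s32.png

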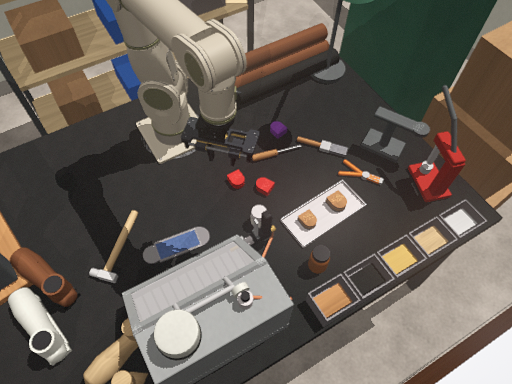

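View pics/diff.png

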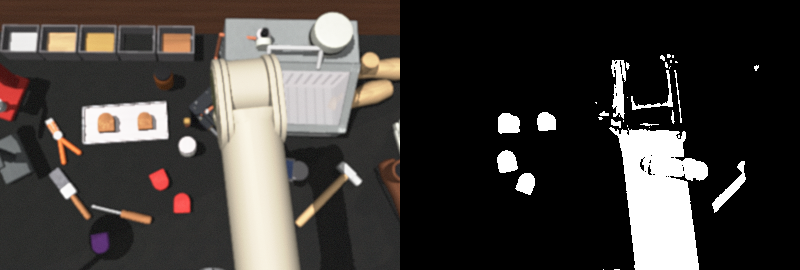

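```bash
python3 - <<'E'
from h import *
a=cv2.imread('pics/scene0.png'); b=cv2.imread('pics/s32.png')
cv2.imwrite('pics/cmp.png',np.hstack([cv2.resize(x[200:384,80:310],None,fx=1.7,fy=1.7) for x in (a,b)]))
E
```

```text
(no output)
```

View pics/cmp.png

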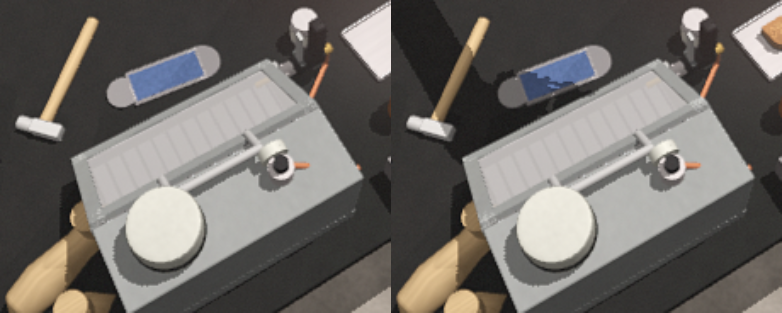

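Side by side, only shadows differ. The hammer, insole, door and trigger look exactly as at the start.

```bash
python3 -c "
from bench import *
print(close_job())"
```

```text
the job is handed in; nothing more can be done
None
```

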